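Counterbalance a centrifuge carrier with plugs

ROBOT

A 6-joint arm with a two-finger parallel gripper is mounted at the origin on the work surface. World frame = base frame: x ahead of the robot, y to its left, z up, the work surface at z = 0. Lengths are in m, angles in rad, forces in N, time in s.
With the tool pointing down it reaches from about 0.3 to 0.75 m from the base axis. Payload 8.5 kg.
Tool frame: the origin (TCP) lies at the very end of the fingers, on their centre line; the grasp point (between the pads) lies 19 mm behind it; z points along the fingers, x is the direction in which the jaws open and shut, and the axes are right-handed (so a half turn about z gives the same grasp; the last joint's range is limited). The gripper opens to 85 mm and grips with 20 to 120 N. Pads are 22 mm wide; open, the fingers measure 114 mm over their backs; the gripper's body (76 mm by 85 mm) begins 54 mm behind the grasp point. The pads swing forward as they close: fully open they stand 13 mm farther back than shut.
Start: joints at [1.103, 0.381, 1.297, -0, 1.464, -0.215], TCP at [0.138, 0.533, 0.231] pointing down, gripper open.
Joint ranges: [-3.11, 3.11], [-0.89, 2.33], [0.22, 2.48], [-1.42, 4.56], [0.17, 2.85], [-2.88, 2.88]. Speed limits (rad/s): [2.39, 2.39, 3.14, 3.14, 3.14, 3.14].

INTERFACE

Orientations are given as a unit quaternion [x, y, z, w].
In Python, from plant import readout, viewer, manip gives the robot as it stands.
- The arm moves only by the shell command python3 -m pendant 'ROWS' [FORCE]. ROWS is JSON, a list of rows, each a list of 5 numbers: the shift along the tool's x, y, z in mm, then the turn about the tool's z in degrees, then the finger opening in mm, from 0 to 85.4. In form: [[x, y, z, twist, grip], ...]. A call has 1 to 5 rows; each row is the pose to reach, as a shift and turn from the pose commanded when the call began, along the tool's axes at that moment; what a row does not reach only later rows make up. A row lasts 1/10 s, in which the tool goes at most 50 mm and 8.59 degrees, less where a joint would pass 70% of its speed; a pose out of reach is approached as far as the arm can. A call with a gripper value outside its range is refused whole. The fingers move at their own pace and stop on an object; FORCE is the grip in N (left out, the last holds). Time passes only in rows, so rows that repeat a pose let the fingers close. It gives the time, the measured TCP pose, the force and the opening at its end, in the units of the state.
- readout.get_obs(): the state, without advancing time (a new reading comes with each control period).
- viewer.get_image(name): name is "scene" or "top"; returns (picture, depth): 400x640x3 uint8, red, green, blue; 400x640 float32, m along the optical axis (not along the pixel's ray), 0 where there is no reading.
- viewer.camera_model(name): a dict with "camera_matrix" (3x3 intrinsics, pixels), "D" ([k1, k2, p1, p2, k3] as OpenCV has them; the pictures are not rectified), "R" (3x3) and "t" (3): a world point X has camera coordinates R X + t. Camera axes: x right, y down, z forward; pixel columns grow to the right and rows downward; lengths in m; the calibration is good to about 2 mm. A picture is of the moment at which its call begins. camera_model takes no time and is no camera call.
- manip.job_done(): hands the job in, once; it reports no verdict.
Trained networks look in the newest picture that a camera, given by its name, has taken for a name from the list of things; names that differ only in an ending like _2 or _b are one class to them, and where a whole thing is asked for, a point or a joint stands for the part that bears it (a point fixed in the world has none). Each returns a list of dicts, best first, with "score" (0 to 1); they miss things now and then, are a little off and sometimes report something else, mostly with a low value. They report only what shows in the picture. A call takes as long as a camera call.
- viewer.masks_of(thing, camera): "mask" (400x640 bool, what is visible of it) and "extent" ([left, top, right, bottom] in pixels, round what is visible of it).
The state is a dict: "time": time; "joints": joint angles; "joint_vel": joint speeds; "effort": joint torques, N m; "ee_pos": TCP position; "eef_rot": TCP orientation; "wrist_force": force on the tool from outside, world axes, zero at the start; "wrist_torque": the same for the moment, N m; "gripper_width": opening from 0.0 (shut) to 1.0 (fully open).
Only numpy, scipy, OpenCV 4.12 (cv2) and the standard library are available. Lean on these libraries where they do the work, as an engineer would, in place of code of your own. Each camera call takes 0.05 s, during which the arm holds its last target.

TASK

The loaded centrifuge carrier on one side of the balance needs a counterweight. Take balance plugs from the white stand one at a time and push each fully home in a socket of the empty carrier, its cap seated on the carrier, pressing firmly but gently (never with more than about 20 N), until the balance's pointer rests between its two marks; do not touch the loaded side. Leave the plugs you do not need standing in their stand, and leave everything else where it is.

Things in the scene. Friction and masses are not known exactly. Their poses are not given: they have to be found in the camera images.
- balance: grey twin-pan balance, fixed, on feet that lift it 0 to 14 mm; base 170 x 360 x 28 mm, origin at the centre of its underside. Empty carrier at local y = -120 mm, loaded side at local y = +120 mm. A thin black pointer (top 206 mm above the origin) rises by a small white plate with two black marks 15 mm apart: upright = balanced, between the marks = pans within 6.5 mm of middle height
- counter_pan (a joint): empty carrier's pan, m: 0 balanced, + lower (too heavy), - higher (too light). Pans stay level, move oppositely, upper stop -0.015 (the start), lower stop anywhere from 0.008 to 0.030, unseen, to be felt. A plug lowers it 10 mm off its stops; the hidden load takes 2 or 3 plugs. Pressed (up to 5 N) it sinks to its lower stop and only then resists firmly; let go, it rests after about 1 s
- carrier_top (a point): centre of the top face of the empty aluminium carrier, a block 150 mm along x, 50 mm along y, 46 mm tall; the top is 135 mm above the balance's origin when balanced and moves with the pan. x runs along its row of four sockets, which lie at x = -54, -18, 18 and 54 mm; z up. The caps of plugs pushed home rest on this face
- socket0 (a point): centre of the mouth of a socket in the empty carrier: a round hole 18.5 mm wide. Inside, 22 to 26 mm below the mouth, is a black rubber floor that stays where it is pushed; it yields slowly at about 8 N and must go 12 to 16 mm further down until the plug's cap lands hard on the carrier. A plug just dropped in stands 12 to 16 mm proud
- socket1 (a point): mouth of the next socket, the same as socket0
- socket2 (a point): mouth of the third socket, the same as socket0
- socket3 (a point): mouth of the fourth socket, the same as socket0
- stand: white plastic stand, fixed, 210 x 60 x 32 mm (x, y, z), origin at the centre of its underside; five holes 17.5 mm wide and 26 mm deep in a row along its x, 40 mm apart, the middle one at its centre; four hold plugs and one holds a sample tube, in any order
- sample_pan: the loaded side of the balance: pan and aluminium carrier with four purple-capped tubes fixed in it, not to be touched; origin at the centre of its carrier's underside
- sample_tube: bystander standing among the plugs in the stand: a glass tube 15.6 mm in diameter with a slim 17 mm purple stopper, 84 mm tall, reaching 90 mm above the table; origin at its lower end
- dish: bystander: low round glass dish, 70 mm wide, 16 mm tall; origin at the centre of its underside
- pen: bystander: black pen, 12 mm thick, 130 mm long, lying; origin under its middle
- jar: bystander: white jar, 60 mm wide, 80 mm tall; origin at the centre of its underside
- cup: bystander: clear plastic cup, 70 mm wide, 85 mm tall; origin at the centre of its underside
- reagent: bystander: white bottle, 56 mm wide, 140 mm tall; origin at the centre of its underside
- plug0: balance plug (four alike): steel shank 16 mm in diameter, 38 mm long, tapering to 11 mm over its lowest 4 mm, under a grey plastic cap 24 mm in diameter, 30 mm tall; 80 g. Origin: centre of the lower end; z up to the cap. It stands in a hole of the stand, lower end 6 mm and cap 44 to 74 mm above the table. Grip it by the cap
- plug0_shoulder (a point): centre of the plug's underside of cap, 38 mm above its lower end on its axis
- plug1: balance plug, the same as plug0
- plug1_shoulder (a point): centre of the plug's underside of cap, 38 mm above its lower end on its axis
- plug2: balance plug, the same as plug0
- plug2_shoulder (a point): centre of the plug's underside of cap, 38 mm above its lower end on its axis
- plug3: balance plug, the same as plug0
- plug3_shoulder (a point): centre of the plug's underside of cap, 38 mm above its lower end on its axis

How it is judged:
By the outcome, as a careful person would: the job done as asked, in the order asked, and still so for the second after the job is handed in, with the robot touching nothing.
It also fails if it takes over 72 s, if anything falls off the work surface, if the arm or the gripper's body presses on something with over 40 N, if the wrist force passes 120 N, or if a joint passes its speed limit or range.

## Working session

There is one attempt and no reset: what is moved stays moved. The work goes in short steps, Python scripts to look and compute and a shell command to move; the robot and the scene stay as the last step left them, time stands still between calls to the robot, and variables do not carry over. Pictures are saved under pics/ and viewed, and the job is handed in when it is done.

```bash
ls; mkdir -p pics
python3 - <<'E'
from plant import readout, viewer, manip
import cv2,json,numpy as np
print(readout.get_obs())
for n in("scene","top"):
    p,d=viewer.get_image(n); cv2.imwrite(f"pics/{n}0.png",p[...,::-1]); np.save(f"pics/{n}0.npy",d)
    m=viewer.camera_model(n); print(n,{k:np.round(v,4).tolist() for k,v in m.items()})
E
```

```text
pics
{'time': 0.0, 'joints': array([ 1.10266238e+00,  3.81198446e-01,  1.29830923e+00,  3.33841204e-06,
        1.46357921e+00, -2.15316696e-01]), 'joint_vel': array([1.17089010e-03, 7.83812227e-04, 7.94802276e-06, 4.15535547e-04,
       7.28210971e-04, 1.10849274e-03]), 'effort': array([ 1.45261372e-03, -4.48467851e+01, -2.31276405e+01, -1.40672319e-04,
        4.73630920e-03, -5.84370397e-06]), 'ee_pos': array([0.1374416 , 0.53223353, 0.23069412]), 'eef_rot': array([ 7.90611250e-01,  6.12317967e-01, -6.75492827e-04,  3.19207599e-04]), 'wrist_force': array([-0.18788064, -0.67443507,  0.71257511]), 'wrist_torque': array([-0.01022591,  0.03804104,  0.02568143]), 'gripper_width': 0.9994422066577227}
scene {'camera_matrix': [[481.4512, 0.0, 318.6673], [0.0, 481.4512, 199.4279], [0.0, 0.0, 1.0]], 'D': [-0.1079, 0.0, 0.0, 0.0, 0.0], 'R': [[-0.8513, 0.5243, 0.0193], [0.3213, 0.5502, -0.7707], [-0.4147, -0.6499, -0.6369]], 't': [0.5457, -0.0743, 1.5769]}
top {'camera_matrix': [[420.8178, 0.0, 316.2761], [0.0, 420.8178, 201.8433], [0.0, 0.0, 1.0]], 'D': [-0.0808, 0.0, 0.0, 0.0, 0.0], 'R': [[0.0109, -0.9994, 0.0313], [-0.9926, -0.0146, -0.1202], [0.1206, -0.0298, -0.9923]], 't': [-0.0787, 0.6222, 1.0433]}
```

View pics/scene0.png

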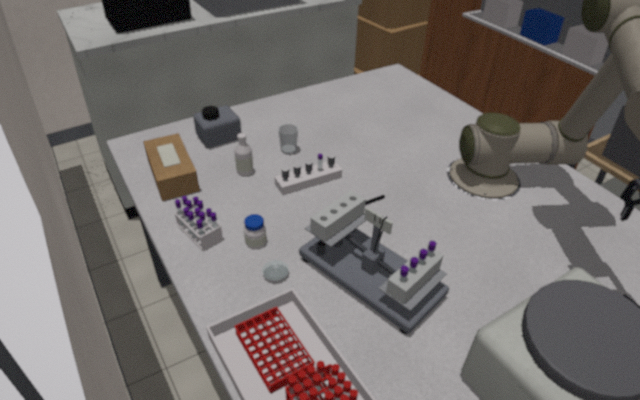

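View pics/top0.png

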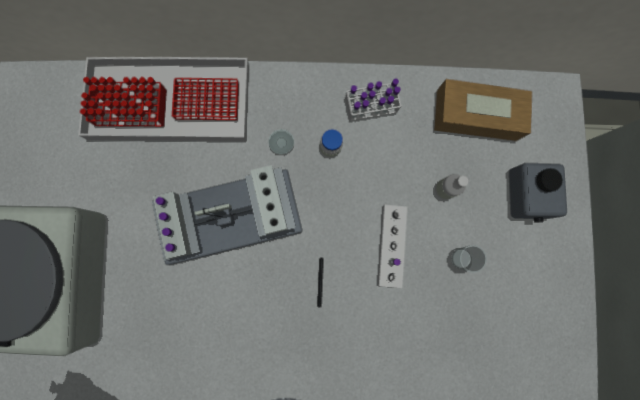

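The scene shows the stand (scene ~308,175; top ~393,246), with the tube at its 4th hole from the top (395,262). The empty carrier is at top (270,200), the loaded one at (170,225). Next I zoom and measure.

```bash
cat > h.py <<'E'
from plant import readout, viewer, manip
import cv2,numpy as np
def ray(n,u,v):
    m=viewer.camera_model(n);K=np.array(m["camera_matrix"]);D=np.array(m["D"],float);R=np.array(m["R"]);t=np.array(m["t"])
    q=cv2.undistortPoints(np.array([[[u,v]]],float),K,D)[0,0]
    return R,t,np.array([q[0],q[1],1.])
def onz(n,u,v,z):
    R,t,q=ray(n,u,v);c=-R.T@t;d=R.T@q;return c+d*(z-c[2])/d[2]
def atd(n,u,v,dep):
    R,t,q=ray(n,u,v);return R.T@(q*dep-t)
def proj(n,X):
    m=viewer.camera_model(n);K=np.array(m["camera_matrix"]);D=np.array(m["D"],float);R=np.array(m["R"]);t=np.array(m["t"])
    return cv2.projectPoints(np.atleast_2d(np.array(X,float)),cv2.Rodrigues(R)[0],t,K,D)[0][:,0]
def cloud(n,d):
    m=viewer.camera_model(n);K=np.array(m["camera_matrix"]);D=np.array(m["D"],float);R=np.array(m["R"]);t=np.array(m["t"])
    v,u=np.mgrid[0:400,0:640]
    q=cv2.undistortPoints(np.stack([u,v],-1).reshape(-1,1,2).astype(float),K,D)[:,0].reshape(400,640,2)
    P=np.dstack([q[...,0]*d,q[...,1]*d,d])
    return (P-t)@R
def crop(p,x0,y0,x1,y1,s,f):
    cv2.imwrite(f,cv2.resize(p[y0:y1,x0:x1,::-1],None,fx=s,fy=s,interpolation=cv2.INTER_CUBIC))
E
python3 - <<'E'
from h import *
p=cv2.imread("pics/top0.png")[...,::-1];d=np.load("pics/top0.npy");q=cv2.imread("pics/scene0.png")[...,::-1];ds=np.load("pics/scene0.npy")
a=cv2.resize(p[195:295,370:470],None,fx=4,fy=4,interpolation=cv2.INTER_CUBIC)
b=cv2.resize(p[155:255,240:340],None,fx=4,fy=4,interpolation=cv2.INTER_CUBIC)
cv2.imwrite("pics/c0.png",np.hstack([a,b])[...,::-1])
a=cv2.resize(q[140:220,260:360],None,fx=4,fy=4,interpolation=cv2.INTER_CUBIC)
b=cv2.resize(q[180:260,300:400],None,fx=4,fy=4,interpolation=cv2.INTER_CUBIC)
cv2.imwrite("pics/c1.png",np.hstack([a,b])[...,::-1])
C=cloud("top",d);S=cloud("scene",ds)
np.set_printoptions(precision=4,suppress=True)
for u,v in [(393,215),(395,214),(384,280),(402,250),(320,250),(265,175),(258,200),(285,220),(245,240)]: print(u,v,C[v,u])
# table
print(np.median(C[300:380,400:550,2]),np.median(S[120:140,350:380,2]))
for u,v in [(308,185),(338,215),(285,175)]: print(u,v,S[v,u])
E
```

```text
393 215 [ 0.5902 -0.2656  0.0565]
395 214 [ 0.5976 -0.2818  0.0062]
384 280 [ 0.4253 -0.2463  0.032 ]
402 250 [ 0.5021 -0.2937  0.0313]
320 250 [ 0.5004 -0.0832 -0.0017]
265 175 [0.673  0.0534 0.1369]
258 200 [0.6102 0.0652 0.1639]
285 220 [0.5685 0.0048 0.1269]
245 240 [0.523  0.109  0.0396]
-0.00038878526091576653 0.0019697847711779674
308 185 [ 0.531  -0.2427  0.0104]
338 215 [0.6298 0.0654 0.1638]
285 175 [ 0.5975 -0.2686  0.0576]
```

View pics/c0.png

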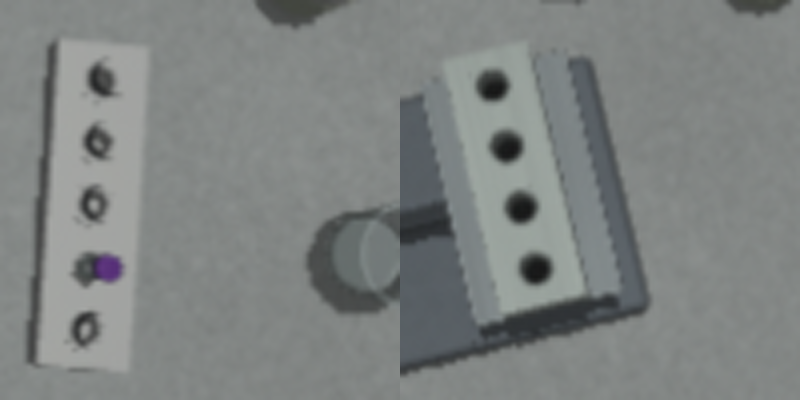

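View pics/c1.png

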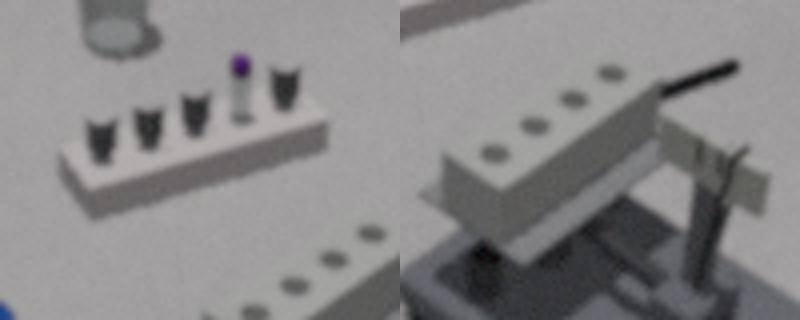

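The crops show plugs at stand holes 1, 2, 3 and 5 from the far end, with the tube in hole 4. The four sockets are clear, and the pointer is outside the marks. I fit the top faces with depth next.

Run:
```python
from h import *
np.set_printoptions(precision=4,suppress=True)
for n in("top","scene"):
    d=np.load(f"pics/{n}0.npy");C=cloud(n,d);p=cv2.imread(f"pics/{n}0.png")
    for nm,z0,w,(x0,x1,y0,y1) in [("stand",.032,.006,(.38,.66,-.34,-.18)),("carr",.164,.006,(.5,.75,-.05,.14))]:
        m=(d>0)&(abs(C[...,2]-z0)<w)&(C[...,0]>x0)&(C[...,0]<x1)&(C[...,1]>y0)&(C[...,1]<y1)
        m=cv2.morphologyEx(m.astype(np.uint8),cv2.MORPH_OPEN,np.ones((2,2)))
        k,l,st,_=cv2.connectedComponentsWithStats(m);i=1+np.argmax(st[1:,4]);m=l==i
        P=C[m];z=np.median(P[:,2])
        cs=cv2.findContours(m.astype(np.uint8),0,1)[0];c=max(cs,key=cv2.contourArea)[:,0]
        Q=np.array([onz(n,u,v,z)[:2] for u,v in c])
        r=cv2.minAreaRect((Q*1000).astype(np.float32));print(n,nm,z,P[:,2].std(),len(P),r)
    # dark socket blobs
    g=cv2.cvtColor(p,cv2.COLOR_BGR2GRAY).astype(float)
    cr={"top":[(263,176),(266.5,191.5),(270,207),(273.7,222)],"scene":[(323.8,218.2),(333.9,211.4),(343.6,204.8),(353,198.3)]}[n]
    for u,v in cr:
        U,V=int(round(u)),int(round(v));r=7 if n=="top" else 6
        b=g[V-r:V+r+1,U-r:U+r+1];yy,xx=np.mgrid[-r:r+1,-r:r+1];w=np.clip(np.percentile(b,60)-15-b,0,None)
        # keep comp
        k,l,st,ce=cv2.connectedComponentsWithStats((w>5).astype(np.uint8));w=w*(l==1+np.argmax(st[1:,4]))
        w=np.clip(w,0,30)
        uu,vv=U+(w*xx).sum()/w.sum(),V+(w*yy).sum()/w.sum()
        print(uu,vv,onz(n,uu,vv,.164))
```

```text
top stand 0.031647200306496245 0.0716491319449898 1620 ((510.9800109863281, -272.33941650390625), (61.433021545410156, 211.27806091308594), 85.18594360351562)
top carr 0.16170319281859946 0.039416397759189835 1245 ((612.2132568359375, 40.2022705078125), (150.5161895751953, 50.21665573120117), 14.648752212524414)
262.71973466003317 175.92316196793809 [0.6657 0.056  0.164 ]
266.16772823779195 191.1008492569002 [0.6309 0.0472 0.164 ]
269.8861571352218 206.34794227685728 [0.5961 0.0379 0.164 ]
273.4944119212347 221.74135178286323 [0.5614 0.029  0.164 ]
scene stand 0.03239948054606653 0.06118650052279015 657 ((514.9937744140625, -261.9232177734375), (68.9674072265625, 213.70330810546875), 85.75138854980469)
scene carr 0.162055070690127 0.028551569539893875 777 ((614.48388671875, 48.41813278198242), (154.06427001953125, 54.39958572387695), 14.322607040405273)
323.25096525096524 218.06435006435007 [0.6668 0.0569 0.164 ]
333.30655991735534 211.0888429752066 [0.6319 0.0476 0.164 ]
343.0427960057061 204.44793152639087 [0.5972 0.0387 0.164 ]
352.4651162790698 197.9781976744186 [0.5623 0.0297 0.164 ]
```

```bash
cat >> h.py <<'E'
from scipy.spatial.transform import Rotation as Ro
ST=np.array([.511,-.2723]);SA=np.array([.9965,-.0838])
def go(x,y,z,ang):
    o=readout.get_obs();R=Ro.from_quat(o["eef_rot"]).as_matrix()
    s=R.T@(np.array([x,y,z])-o["ee_pos"])*1000
    a=np.degrees(np.arctan2(R[1,0],R[0,0]));tw=-((ang-a+90)%180-90)
    print("from",np.round(o["ee_pos"],4),"ang",round(a,1),"tilt",np.round(R[:,2],3),"shift",np.round(s,1),"twist",round(tw,1),"F",np.round(o["wrist_force"],1),"t",o["time"],"g",o["gripper_width"])
E
python3 - <<'E'
from h import *
np.set_printoptions(precision=4,suppress=True)
for x,y,k in[(101,80,2),(97,143,1),(93,203,0),(86,328,-2)]:
    print(k,onz("top",(x+.5)/4-.5+370,(y+.5)/4-.5+195,.074),ST+SA*.04*k,proj("top",np.r_[ST+SA*.04*k,.074]))
d=np.load("pics/top0.npy");C=cloud("top",d)
for r in range(210,221): print(np.round(C[r,388:402,2]*1000).astype(int))
E
for t in 2; do python3 -c "
from h import *
go(.5907,-.279,.20,85.2)"; done
```

```text
2 [ 0.5896 -0.2666  0.074 ] [ 0.5907 -0.279 ] [[399.7668 214.2353]]
1 [ 0.5502 -0.2637  0.074 ] [ 0.5509 -0.2757] [[398.6218 230.1568]]
0 [ 0.513  -0.2608  0.074 ] [ 0.511  -0.2723] [[397.4472 246.2113]]
-2 [ 0.4363 -0.256   0.074 ] [ 0.4313 -0.2656] [[395.0094 278.6779]]
[32 28 31 31 32 27 30 64 29 34 34 33 35 33]
[31 31 32 29 33 32 61 31 29 35 30 34 36 32]
[33 32 33 36 31 55 68 11 25 29 33 30 30 31]
[31 31 32 34 45 58 72  4 14 22 26 32 32 35]
[32 31 32 34 46 62 66  6  7 20 26 33 29 31]
[29 32 32 30 29 57 69  8  6 12 22 31 28 34]
[32 34 30 33 29 50 61 67  4 16 28 27 33 32]
[33 34 30 34 31 33 49 63 73 18 33 30 31 33]
[31 33 34 30 35 33 32 48 53 59 65 57 31 31]
[33 30 35 33 32 34 30 33 34 31 32 31 33 31]
[36 27 34 32 30 35 31 32 34 31 29 30 33 33]
from [0.1374 0.5323 0.2308] ang 75.5 tilt [-0.001 -0.001 -1.   ] shift [-672.1  641.8   31.4] twist -9.7 F [0.1 0.9 0.5] t 0.1 g 0.9993504802071237
```

Run:
```python
from h import *
from scipy.optimize import least_squares
np.set_printoptions(precision=4,suppress=True)
for n in("top","scene"):
  C=cloud(n,np.load(f"pics/{n}0.npy"))
  for k in(2,1,0,-1,-2):
    c=ST+SA*.04*k
    m=(C[...,2]>.042)&(C[...,2]<.1)&(np.hypot(C[...,0]-c[0],C[...,1]-c[1])<.02)
    P=C[m]
    f=least_squares(lambda q:np.hypot(P[:,0]-q[0],P[:,1]-q[1])-.012,c,loss="soft_l1",f_scale=.002)
    print(n,k,c,f.x,len(P),np.sqrt((f.fun**2).mean()),P[:,2].min(),P[:,2].max())
```

```text
top 2 [ 0.5907 -0.279 ] [ 0.594  -0.2773] 23 0.0004622375932189274 0.04455018266392945 0.07298573478768489
top 1 [ 0.5509 -0.2757] [ 0.5539 -0.2745] 23 0.0003326816777580156 0.045931528512186647 0.07055005872715486
top 0 [ 0.511  -0.2723] [ 0.5133 -0.2718] 20 0.0005194323293713044 0.04640416244583514 0.0692009905009357
top -1 [ 0.4711 -0.2689] [ 0.4656 -0.2698] 57 0.003970420462296991 0.04237315591516605 0.09511434552512935
top -2 [ 0.4313 -0.2656] [ 0.4333 -0.2636] 23 0.0003946518427730948 0.04764847950142577 0.07352503493555994
scene 2 [ 0.5907 -0.279 ] [ 0.5925 -0.2782] 60 0.002080197785426535 0.04202192308898397 0.0751314061620161
scene 1 [ 0.5509 -0.2757] [ 0.5533 -0.2741] 60 0.002019151753653418 0.0420082477103906 0.0768475342903397
scene 0 [ 0.511  -0.2723] [ 0.5131 -0.272 ] 65 0.0021181087623355992 0.04228242445152363 0.07779385174297851
scene -1 [ 0.4711 -0.2689] [ 0.4732 -0.2741] 74 0.003191805612483812 0.04211659671170116 0.09573885470076711
scene -2 [ 0.4313 -0.2656] [ 0.4336 -0.2659] 57 0.0023423455028166486 0.045655820585704894 0.07525751802041883
```

```bash
python3 -m pendant '[[-35,34,0,0,45],[-70,68,0,0,45],[-105,102,0,0,45],[-140,136,0,0,45],[-175,170,0,0,45]]' 60; python3 -m pendant '[[-35,34,0,0,45],[-70,68,0,0,45],[-105,102,0,0,45],[-140,136,0,0,45],[-175,170,0,0,45]]';python3 -m pendant '[[-35,34,0,0,45],[-70,68,0,0,45],[-105,102,0,0,45],[-140,136,0,0,45],[-175,170,0,0,45]]'; python3 -c "
from h import *
go(.5935,-.2777,.12,85.2)"
```

```text
time: 0.6
ee_pos: [0.2587, 0.3188, 0.2312]
eef_rot: [0.79, 0.613, -0.0, 0.0]
wrist_force: [0.7, -0.2, 0.3]
gripper_width: 0.523
time: 1.1
ee_pos: [0.3796, 0.1066, 0.2313]
eef_rot: [0.791, 0.612, 0.0, -0.0]
wrist_force: [0.1, 0.8, -0.0]
gripper_width: 0.526
time: 1.6
ee_pos: [0.5005, -0.1054, 0.2311]
eef_rot: [0.791, 0.612, -0.0, -0.0]
wrist_force: [0.8, 0.1, 1.0]
gripper_width: 0.525
from [ 0.5005 -0.1054  0.2311] ang 75.5 tilt [-0.  0. -1.] shift [-143.5  133.2  111. ] twist -9.7 F [0.8 0.1 1. ] t 1.6 g 0.5248795150457604
```

```bash
python3 -m pendant '[[-34,31,20,-2,45],[-68,62,40,-4,45],[-102,93,60,-7,45],[-136,124,90,-9.7,45],[-143.5,133,111,-9.7,45]]'; python3 -c "
from h import *
go(.5935,-.2777,.048,85.2)
p,d=viewer.get_image('top');crop(p,340,160,480,300,4,'pics/t1.png')"
```

```text
time: 2.1
ee_pos: [0.5934, -0.2789, 0.1179]
eef_rot: [0.736, 0.677, -0.0, -0.0]
wrist_force: [-0.2, 0.3, 0.1]
gripper_width: 0.526
from [ 0.5934 -0.2789  0.1179] ang 85.2 tilt [-0.001 -0.    -1.   ] shift [ 1.2  0.1 69.9] twist -0.0 F [-0.2  0.3  0.1] t 2.1 g 0.5262783169981028
```

View pics/t1.png

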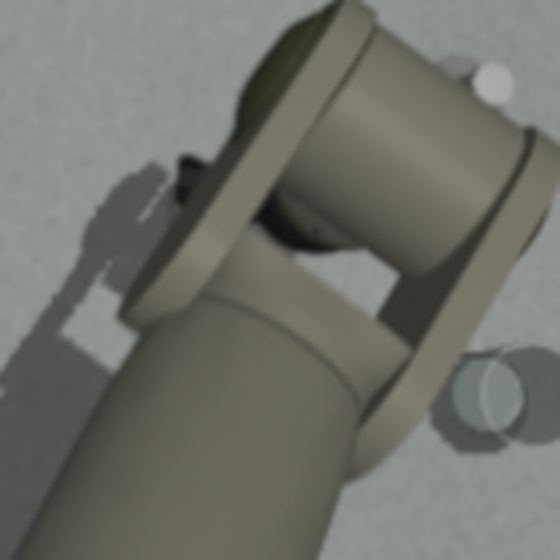

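The arm hides the stand from above, so I descend using the scene camera.

```bash
python3 -m pendant '[[1,0,40,0,45],[1,0,69,0,45],[1,0,69,0,45]]'; python3 -c "
from h import *
p,d=viewer.get_image('scene');crop(p,240,110,380,215,5,'pics/s1.png')"
```

```text
time: 2.45
ee_pos: [0.591, -0.2728, 0.0477]
eef_rot: [0.736, 0.677, -0.001, -0.004]
wrist_force: [-0.5, -0.3, 0.3]
gripper_width: 0.525
```

View pics/s1.png

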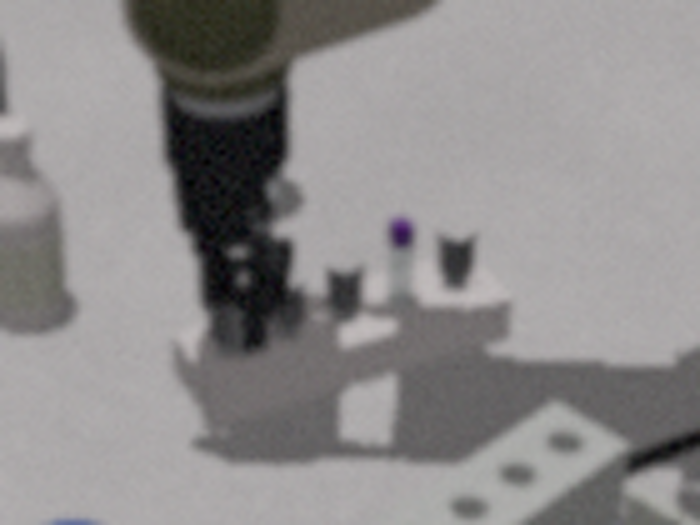

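```bash
python3 -m pendant '[[0,0,0,0,45]]'; python3 -c "
from h import *
go(.5935,-.2777,.048,85.2);o=readout.get_obs();print(o['joints'],o['effort'])"
```

```text
time: 2.6
ee_pos: [0.5937, -0.2747, 0.0534]
eef_rot: [0.736, 0.677, 0.0, 0.001]
wrist_force: [-0.5, 0.1, -0.2]
gripper_width: 0.523
from [ 0.5937 -0.2747  0.0534] ang 85.2 tilt [ 0.002 -0.001 -1.   ] shift [-3.   0.   5.4] twist 0.0 F [-0.5  0.1 -0.2] t 2.6 g 0.5227700693459358
[-6.13961494e-01  7.18566146e-01  1.22448910e+00  3.55427174e-05
  1.19590934e+00 -2.10161777e+00] [-4.76762687e-02 -5.61336386e+01 -1.89161414e+01 -7.76364232e-04
  1.45326188e-02  2.29626668e-03]
```

```bash
python3 -m pendant '[[0,0,0,0,45]]'; python3 -c "
from h import *
go(.5935,-.2777,.048,85.2);o=readout.get_obs();print(o['joints'],o['joint_vel'])"
```

```text
time: 2.7
ee_pos: [0.5938, -0.2749, 0.0536]
eef_rot: [0.736, 0.677, 0.0, 0.002]
wrist_force: [0.3, -0.7, -0.3]
gripper_width: 0.525
from [ 0.5938 -0.2749  0.0536] ang 85.2 tilt [ 0.003 -0.002 -1.   ] shift [-2.8 -0.1  5.6] twist 0.0 F [ 0.3 -0.7 -0.3] t 2.7 g 0.5254214862450637
[-6.14113784e-01  7.18127432e-01  1.22456597e+00  1.76823293e-05
  1.19532067e+00 -2.10165753e+00] [ 0.00069015  0.00344573  0.00630411  0.00081124 -0.00680926 -0.00285027]
```

```bash
python3 -m pendant '[[-3,0,5,0,45],[-3,0,5,0,45]]'; python3 -c "
from h import *
go(.5935,-.2777,.048,85.2)"
```

```text
time: 2.9
ee_pos: [0.5926, -0.2779, 0.0465]
eef_rot: [0.736, 0.677, -0.0, 0.0]
wrist_force: [-1.3, -0.3, -0.0]
gripper_width: 0.525
from [ 0.5926 -0.2779  0.0465] ang 85.2 tilt [ 0. -0. -1.] shift [ 0.3  0.8 -1.5] twist -0.0 F [-1.3 -0.3 -0. ] t 2.9 g 0.5252227290761723
```

Good. Now I close.

```bash
python3 -m pendant '[[0,1,-1,0,10],[0,1,-1,0,10],[0,1,-1,0,10],[0,1,-1,0,10]]' 60; python3 -c "
from h import *
go(.5935,-.2777,.048,85.2)"
```

```text
time: 3.3
ee_pos: [0.594, -0.2777, 0.0479]
eef_rot: [0.736, 0.677, 0.0, 0.0]
wrist_force: [-0.4, 0.2, 5.9]
gripper_width: 0.259
from [ 0.594  -0.2777  0.0479] ang 85.2 tilt [ 0.001 -0.001 -1.   ] shift [-0.  -0.5 -0.1] twist 0.0 F [-0.4  0.2  5.9] t 3.3 g 0.2585855530178466
```

```bash
python3 -m pendant '[[0,0,-20,0,10],[0,0,-45,0,10],[0,0,-80,0,10]]'; python3 -c "
from h import *
p,d=viewer.get_image('scene');crop(p,240,80,380,195,5,'pics/s2.png');o=readout.get_obs();print(o['wrist_force'],o['ee_pos'],o['gripper_width'])"
```

```text
time: 3.6
ee_pos: [0.5929, -0.2772, 0.1263]
eef_rot: [0.736, 0.677, -0.0, -0.002]
wrist_force: [1.5, 0.2, 0.3]
gripper_width: 0.259
[ 0.88427486 -0.73797931  4.80528435] [ 0.5952096  -0.2786301   0.13387851] 0.2604267519318347
```

View pics/s2.png

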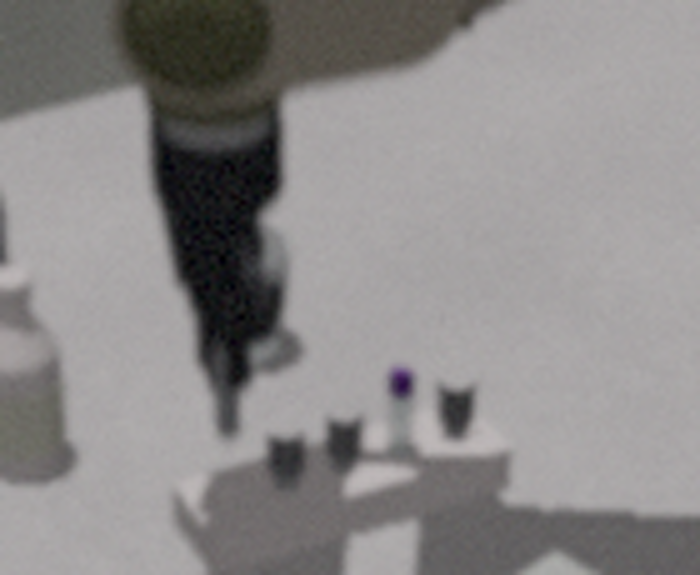

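The plug is out of the stand (shank tip near crop 228,435, i.e. scene 286,167) and hangs straight. I carry it to the far socket next.

```bash
python3 -m pendant '[[0,0,-45,0,10],[0,0,-93,0,10]]';  python3 -c "
from h import *
go(.6663,.0566,.24,104.6)"
```

```text
time: 3.85
ee_pos: [0.5931, -0.2773, 0.2202]
eef_rot: [0.736, 0.677, -0.0, -0.002]
wrist_force: [0.7, -0.4, -0.7]
gripper_width: 0.255
from [ 0.5931 -0.2773  0.2202] ang 85.2 tilt [-0.003  0.002 -1.   ] shift [338.9  45.  -19.4] twist -19.4 F [ 0.7 -0.4 -0.7] t 3.85 g 0.2554172667754732
```

```bash
python3 -m pendant '[[45,6,-12,0,10],[90,12,-12,-3,10],[136,18,-12,-6,10],[182,24,-12,-8,10],[228,30,-12,-10,10]]';  python3 -m pendant '[[0,0,0,0,10]]';python3 -c "
from h import *
go(.6663,.0566,.24,104.6)"
```

```text
time: 4.35
ee_pos: [0.6427, -0.0511, 0.2319]
eef_rot: [0.674, 0.739, -0.0, -0.0]
wrist_force: [0.1, 0.5, -0.2]
gripper_width: 0.262
time: 4.45
ee_pos: [0.6431, -0.0474, 0.2319]
eef_rot: [0.672, 0.741, 0.0, -0.001]
wrist_force: [-0.6, -0.3, -0.8]
gripper_width: 0.265
from [ 0.6431 -0.0474  0.2319] ang 95.6 tilt [-0.     0.001 -1.   ] shift [101.2  33.3  -8. ] twist -9.0 F [-0.6 -0.3 -0.8] t 4.45 g 0.2648563386514652
```

```bash
python3 -m pendant '[[40,13,-4,-3,10],[80,26,-8,-6,10],[101,33,-8,-9,10],[101,33,-8,-9,10]]';python3 -c "
from h import *
go(.6663,.0566,.24,104.6)
p,d=viewer.get_image('scene');crop(p,270,120,400,230,5,'pics/s3.png');np.save('pics/s3.npy',d)
go(.6663,.0566,.24,104.6)
print(proj('scene',[[.6663,.0566,.163],[.6663,.0566,.24-.0419],[.6663,.0566,.24-.0039]]))"
```

```text
time: 4.85
ee_pos: [0.6665, 0.0532, 0.2397]
eef_rot: [0.612, 0.791, -0.0, -0.0]
wrist_force: [-0.4, -0.4, -2.4]
gripper_width: 0.262
from [0.6665 0.0532 0.2397] ang 104.5 tilt [-0.001  0.    -1.   ] shift [ 3.3  0.6 -0.3] twist -0.1 F [-0.4 -0.4 -2.4] t 4.85 g 0.2623512818118054
from [0.6663 0.0514 0.2396] ang 104.3 tilt [-0.001 -0.    -1.   ] shift [ 5.   1.3 -0.4] twist -0.3 F [-0.3  0.1 -1.2] t 4.9 g 0.2618274573672094
[[323.34529175 218.24140184]
 [323.72514651 207.16492721]
 [324.15295063 194.66895273]]
```

View pics/s3.png

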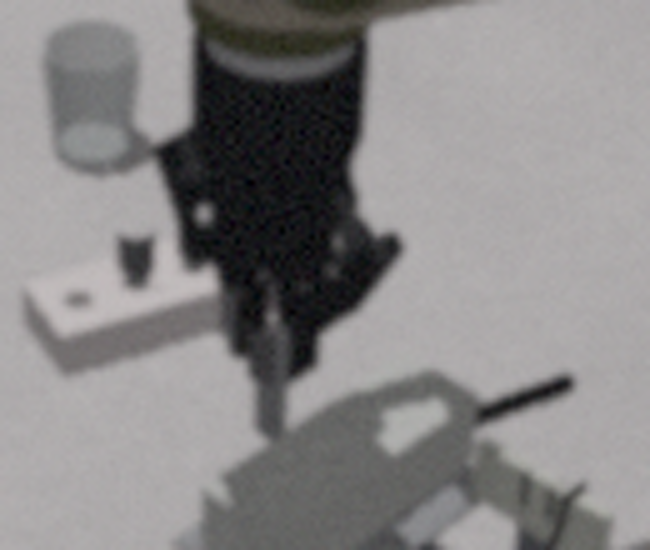

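```bash
python3 -m pendant '[[4,1,0,0,10],[4,1,0,0,10]]';python3 -c "
from h import *
from scipy.optimize import least_squares
go(.6663,.0566,.24,104.6)
p,d=viewer.get_image('scene');np.save('pics/s4.npy',d)
go(.6663,.0566,.24,104.6)
C=cloud('scene',d);c=readout.get_obs()['ee_pos']
np.set_printoptions(precision=4,suppress=True)
for a,b,r in((.199,.2,.008),(.199,.214,.008),(.214,.228,.008)):
  m=(C[...,2]>a)&(C[...,2]<b)&(np.hypot(C[...,0]-c[0],C[...,1]-c[1])<.02);P=C[m]
  f=least_squares(lambda q:np.hypot(P[:,0]-q[0],P[:,1]-q[1])-r,c[:2],loss='soft_l1',f_scale=.002);print(len(P),f.x,f.x-c[:2],P.mean(0))
"
```

```text
time: 5.1
ee_pos: [0.6662, 0.0539, 0.2401]
eef_rot: [0.615, 0.789, -0.0, -0.0]
wrist_force: [0.2, -0.1, -0.9]
gripper_width: 0.256
from [0.6662 0.0539 0.2401] ang 104.1 tilt [-0. -0. -1.] shift [2.6 0.8 0.1] twist -0.5 F [ 0.2 -0.1 -0.9] t 5.1 g 0.2561789233068104
from [0.6662 0.0538 0.2403] ang 104.1 tilt [-0. -0. -1.] shift [2.7 0.8 0.3] twist -0.5 F [ 0.7 -0.1 -1.8] t 5.15 g 0.2573477546903516
0 [0.6662 0.0538] [0. 0.] [nan nan nan]
25 [0.6651 0.0536] [-0.0011 -0.0002] [0.6688 0.0592 0.208 ]
31 [0.6644 0.0529] [-0.0018 -0.0009] [0.6681 0.0582 0.2209]<string>:11: RuntimeWarning: Mean of empty slice.
  ret = um.true_divide(
```

```bash
python3 -m pendant '[[2.7,2.3,0,-0.5,10],[2.7,2.3,10,-0.5,10],[2.7,2.3,28,-0.5,10],[2.7,2.3,28,-0.5,10]]';python3 -c "
from h import *
go(.6675,.057,.20,104.6)
p,d=viewer.get_image('scene');crop(p,270,120,400,230,5,'pics/s5.png')"
```

```text
time: 5.55
ee_pos: [0.6669, 0.0578, 0.2092]
eef_rot: [0.611, 0.792, -0.001, -0.002]
wrist_force: [-0.2, -0.5, -0.0]
gripper_width: 0.261
from [0.6669 0.0578 0.2092] ang 104.7 tilt [-0.005  0.    -1.   ] shift [-1.   0.5  9.2] twist 0.1 F [-0.2 -0.5 -0. ] t 5.55 g 0.2613901378597614
```

View pics/s5.png

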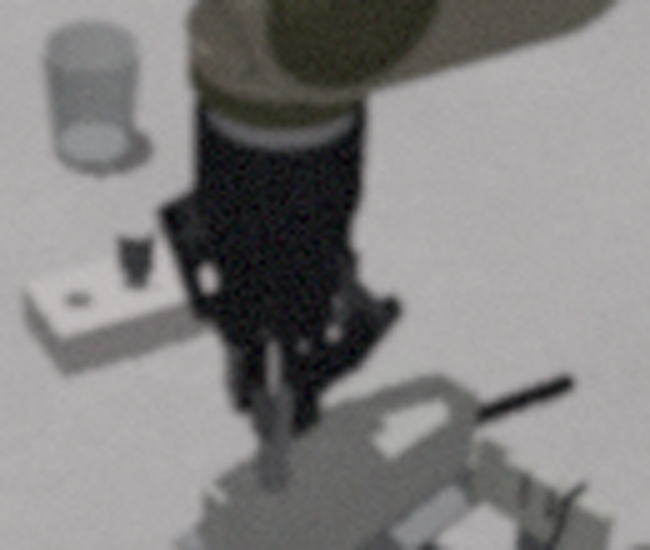

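```bash
cat >> h.py <<'E'
def plugfit(a,b,r=.008,save=None,img=None):
  from scipy.optimize import least_squares
  p,d=viewer.get_image('scene')
  if save is not None: crop(p,270,120,400,230,5,save)
  C=cloud('scene',d);o=readout.get_obs();c=o['ee_pos']
  m=(C[...,2]>a)&(C[...,2]<b)&(np.hypot(C[...,0]-c[0],C[...,1]-c[1])<.02)
  P=C[m]
  f=least_squares(lambda q:np.hypot(P[:,0]-q[0],P[:,1]-q[1])-r,c[:2],loss='soft_l1',f_scale=.002)
  g=cv2.cvtColor(p,cv2.COLOR_RGB2GRAY)
  print("plug",len(P),np.round(f.x,4),"off",np.round(f.x-c[:2],4),"tcp",np.round(c,4),"F",np.round(o['wrist_force'],1))
E
python3 -m pendant '[[0,0,0,0,10],[0,0,0,0,10]]';python3 -c "
from h import *
plugfit(.172,.186);plugfit(.184,.200)"
```

```text
time: 5.8
ee_pos: [0.6682, 0.0579, 0.2132]
eef_rot: [0.611, 0.792, 0.0, 0.001]
wrist_force: [0.5, -0.3, -0.6]
gripper_width: 0.261
plug 21 [0.6672 0.0569] off [-0.001 -0.001] tcp [0.6682 0.0579 0.2131] F [ 0.3 -0.3 -1. ]
plug 28 [0.6669 0.0573] off [-0.0012 -0.0006] tcp [0.6681 0.0579 0.213 ] F [ 0.1  0.7 -1.5]
```

```bash
python3 -m pendant '[[-0.5,-0.3,6,0,10],[-0.5,-0.3,12,0,10]]'; python3 -m pendant '[[0,0,5,0,10],[0,0,10,0,10]]'; python3 -m pendant '[[0,0,5,0,10]]';python3 -c "
from h import *
plugfit(.172,.186,.008,'pics/s6.png')"
```

```text
time: 6.1
ee_pos: [0.6677, 0.0573, 0.2]
eef_rot: [0.611, 0.792, 0.0, 0.0]
wrist_force: [-0.8, -0.6, 1.5]
gripper_width: 0.263
time: 6.3
ee_pos: [0.6676, 0.0571, 0.1898]
eef_rot: [0.611, 0.792, -0.0, -0.0]
wrist_force: [-0.8, -2.2, 0.8]
gripper_width: 0.258
time: 6.4
ee_pos: [0.6676, 0.0571, 0.1849]
eef_rot: [0.611, 0.792, -0.0, 0.0]
wrist_force: [-1.1, -1.9, 1.7]
gripper_width: 0.259
plug 15 [0.6694 0.0569] off [ 0.002  -0.0002] tcp [0.6675 0.0571 0.184 ] F [ 1.1 -2.7 -1.4]
```

View pics/s6.png

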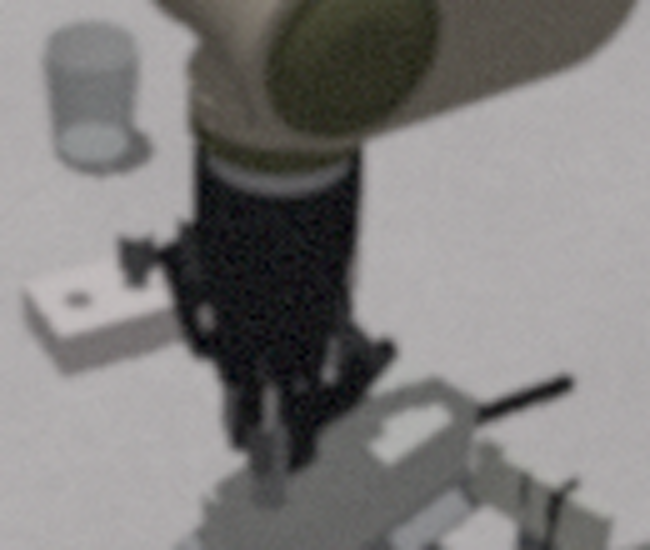

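The pointer and carrier edges are unchanged, and the shank base has sunk to the mouth (crop 270,500), so the plug is in the hole. I continue gently.

```bash
for i in 1; do python3 -m pendant '[[-0.7,0,5,0,10]]'; python3 -m pendant '[[0,0,5,0,10]]'; python3 -m pendant '[[0,0,5,0,10]]';  python3 -m pendant '[[0,0,5,0,10]]'; done | grep -v rot
```

```text
time: 6.55
ee_pos: [0.668, 0.0567, 0.1804]
wrist_force: [-1.2, -1.0, -0.7]
gripper_width: 0.262
time: 6.65
ee_pos: [0.668, 0.0567, 0.1752]
wrist_force: [-0.6, -0.9, 0.0]
gripper_width: 0.262
time: 6.75
ee_pos: [0.668, 0.0567, 0.1701]
wrist_force: [0.0, -1.6, 2.5]
gripper_width: 0.263
time: 6.85
ee_pos: [0.668, 0.0568, 0.165]
wrist_force: [-0.6, -1.0, 2.4]
gripper_width: 0.261
```

```bash
for i in 1; do python3 -m pendant '[[0,0,4,0,10]]'; python3 -m pendant '[[0,0,3,0,10]]'; python3 -m pendant '[[0,0,3,0,10]]';  python3 -m pendant '[[0,0,3,0,10]]'; done | grep -v rot
```

```text
time: 6.95
ee_pos: [0.6679, 0.0568, 0.1609]
wrist_force: [-0.3, -0.5, 1.8]
gripper_width: 0.26
time: 7.05
ee_pos: [0.668, 0.0567, 0.158]
wrist_force: [-0.7, -1.2, 1.3]
gripper_width: 0.263
time: 7.15
ee_pos: [0.668, 0.0567, 0.1552]
wrist_force: [-0.4, -0.8, 2.7]
gripper_width: 0.261
time: 7.25
ee_pos: [0.668, 0.0567, 0.1523]
wrist_force: [-1.0, -0.9, 4.7]
gripper_width: 0.262
```

```bash
for i in 1; do python3 -m pendant '[[0,0,2,0,10]]'; python3 -m pendant '[[0,0,2,0,10]]'; python3 -m pendant '[[0,0,2,0,10]]';  done | grep -v rot
```

```text
time: 7.35
ee_pos: [0.6681, 0.0567, 0.1509]
wrist_force: [-2.6, -0.1, 9.2]
gripper_width: 0.264
time: 7.45
ee_pos: [0.6681, 0.0567, 0.1494]
wrist_force: [-3.5, -0.2, 9.3]
gripper_width: 0.259
time: 7.55
ee_pos: [0.6681, 0.0567, 0.1476]
wrist_force: [-3.0, -1.5, 8.6]
gripper_width: 0.259
```

```bash
for i in 1; do python3 -m pendant '[[0,0,2,0,10]]'; python3 -m pendant '[[0,0,2,0,10]]'; python3 -m pendant '[[0,0,2,0,10]]';  done | grep -v rot
```

```text
time: 7.65
ee_pos: [0.6681, 0.0568, 0.1456]
wrist_force: [-2.6, -0.3, 9.7]
gripper_width: 0.258
time: 7.75
ee_pos: [0.6681, 0.0567, 0.1437]
wrist_force: [-3.6, -1.3, 10.2]
gripper_width: 0.26
time: 7.85
ee_pos: [0.6681, 0.0568, 0.1416]
wrist_force: [-3.8, -1.0, 9.9]
gripper_width: 0.259
```

```bash
python3 -m pendant '[[0,0,1.3,0,10]]' | grep -v rot; python3 -m pendant '[[0,0,1,0,10]]' | grep -v rot
```

```text
time: 7.95
ee_pos: [0.6681, 0.0567, 0.1403]
wrist_force: [-2.8, -1.4, 9.6]
gripper_width: 0.259
time: 8.05
ee_pos: [0.6681, 0.0568, 0.1393]
wrist_force: [-2.8, -1.2, 9.6]
gripper_width: 0.261
```

```bash
python3 -m pendant '[[0,0,1,0,10]]' | grep -v rot
```

```text
time: 8.15
ee_pos: [0.6682, 0.0568, 0.1389]
wrist_force: [-6.1, -0.9, 16.9]
gripper_width: 0.259
```

```bash
python3 -m pendant '[[0,0,0.1,0,10]]' | grep -v rot
```

```text
time: 8.25
ee_pos: [0.6681, 0.0568, 0.139]
wrist_force: [-5.8, -0.6, 13.2]
gripper_width: 0.262
```

```bash
python3 -m pendant '[[0,0,0.2,0,10]]' | grep -v rot;  python3 -c "
from h import *
plugfit(.16,.18,.012,'pics/s7.png')"
```

```text
time: 8.35
ee_pos: [0.6681, 0.0568, 0.1389]
wrist_force: [-4.2, -0.9, 15.7]
gripper_width: 0.256
plug 73 [0.6712 0.0559] off [ 0.0031 -0.0009] tcp [0.6681 0.0568 0.1389] F [-5.3 -1.1 13.5]
```

View pics/s7.png

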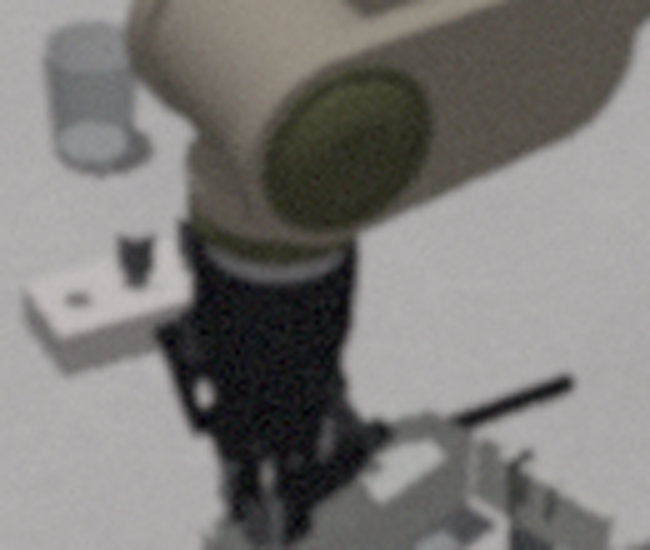

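The cap has reached the carrier: the shank is hidden, the force rose sharply, and the pointer has swung left. I let the pan rise under the grip, then release.

```bash
python3 -m pendant '[[0,0,-5,0,10],[0,0,-10,0,10],[0,0,-15,0,10],[0,0,-20,0,10]]' | grep -v rot; python3 -m pendant '[[0,0,0,0,45],[0,0,0,0,45],[0,0,0,0,45]]'|grep -v rot; python3 -m pendant '[[0,0,-30,0,45],[0,0,-60,0,45],[0,0,-90,0,45]]'|grep -v rot;python3 -c "
from h import *
go(.5535,-.2743,.16,85.2)
p,d=viewer.get_image('scene');crop(p,270,120,430,230,5,'pics/s8.png');np.save('pics/s8.npy',d)"
```

```text
time: 8.8
ee_pos: [0.6679, 0.0567, 0.1568]
wrist_force: [-0.7, -1.1, 0.5]
gripper_width: 0.259
time: 9.1
ee_pos: [0.6678, 0.0568, 0.1564]
wrist_force: [0.7, 0.8, -0.1]
gripper_width: 0.528
time: 9.4
ee_pos: [0.6677, 0.0568, 0.2474]
wrist_force: [0.1, -0.2, 0.6]
gripper_width: 0.528
from [0.6677 0.0568 0.2474] ang 104.7 tilt [-0.001  0.    -1.   ] shift [-291.2 -194.5   87.5] twist 19.5 F [ 0.1 -0.2  0.6] t 9.4 g 0.5275131304366336
```

View pics/s8.png

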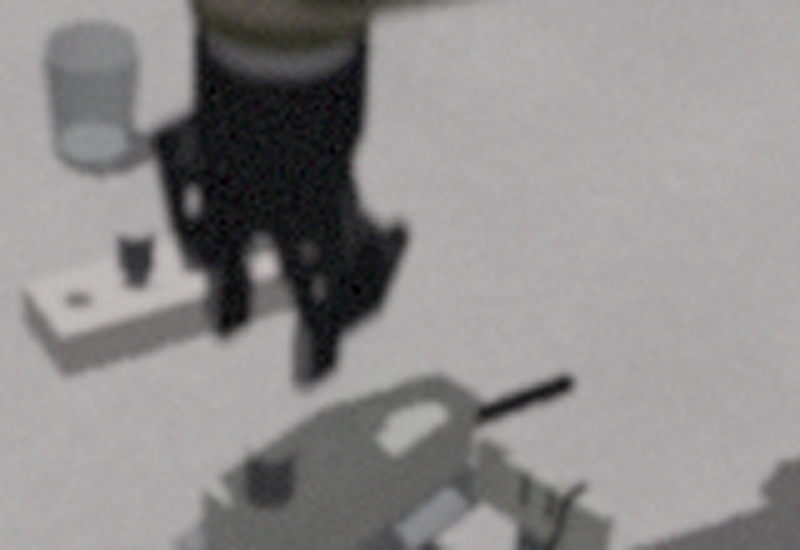

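The cap sits flat on the carrier (crop 270,480), no shank is visible, and the pointer is back to the light side. Next plug.

```bash
python3 -m pendant '[[-40,-26,0,3,45],[-80,-53,0,6,45],[-120,-80,10,9,45],[-160,-107,30,12,45],[-200,-134,50,15,45]]'|grep -v rot;  python3 -c "
from h import *
go(.5525,-.2743,.12,85.2)"
```

```text
time: 9.95
ee_pos: [0.5896, -0.1684, 0.1978]
wrist_force: [0.5, 0.3, -0.2]
gripper_width: 0.529
from [ 0.5896 -0.1684  0.1978] ang 89.6 tilt [ 0. -0. -1.] shift [-106.2  -36.4   77.8] twist 4.4 F [ 0.5  0.3 -0.2] t 9.95 g 0.5290962442855117
```

```bash
python3 -m pendant '[[-35,-12,25,1.5,45],[-70,-24,50,3,45],[-106,-36.5,78,4.4,45],[-106,-36.5,78,4.4,45]]'|grep -v rot;  python3 -c "
from h import *
go(.5525,-.2743,.075,85.2)"
```

```text
time: 10.35
ee_pos: [0.5505, -0.2756, 0.1161]
wrist_force: [0.3, 0.7, 0.2]
gripper_width: 0.528
from [ 0.5505 -0.2756  0.1161] ang 85.0 tilt [-0.006  0.004 -1.   ] shift [ 1.3  2.1 41.1] twist -0.2 F [0.3 0.7 0.2] t 10.35 g 0.5281768597137324
```

```bash
python3 -m pendant '[[1,1,20,0,45],[1,1,36,0,45],[1,1,36,0,45]]'|grep -v rot;  python3 -c "
from h import *
go(.5525,-.2743,.048,85.2)"
```

```text
time: 10.65
ee_pos: [0.5539, -0.2706, 0.0826]
wrist_force: [-0.6, -0.6, -0.3]
gripper_width: 0.526
from [ 0.5539 -0.2706  0.0826] ang 85.3 tilt [-0.003  0.003 -1.   ] shift [-3.9 -1.  34.6] twist 0.1 F [-0.6 -0.6 -0.3] t 10.65 g 0.5259428755639642
```

```bash
python3 -m pendant '[[-2.5,-1,12,0,45],[-3.5,-1,24,0,45],[-3.5,-1,34,0,45],[-3.5,-1,34,0,45]]'|grep -v rot;  python3 -c "
from h import *
go(.5525,-.2743,.048,85.2)"
```

```text
time: 11.05
ee_pos: [0.5527, -0.2747, 0.0488]
wrist_force: [-0.2, -0.6, -0.3]
gripper_width: 0.528
from [ 0.5527 -0.2747  0.0488] ang 85.3 tilt [-0.002  0.002 -1.   ] shift [ 0.4 -0.2  0.8] twist 0.1 F [-0.2 -0.6 -0.3] t 11.05 g 0.5277594868982296
```

```bash
python3 -m pendant '[[0,0,0.5,0,10],[0,0,0.5,0,10],[0,0,0.5,0,10],[0,0,0.5,0,10]]'|grep -v rot;python3 -m pendant '[[0,0,-20,0,10],[0,0,-45,0,10],[0,0,-90,0,10],[0,0,-135,0,10],[0,0,-180,0,10]]'|grep -v rot;  python3 -m pendant '[[0,0,-5,0,10]]'|grep -v rot; python3 -c "
from h import *
go(.5632,.030,.24,104.6)
p,d=viewer.get_image('scene');crop(p,240,80,400,195,5,'pics/s9.png')"
```

```text
time: 11.45
ee_pos: [0.5535, -0.2752, 0.0504]
wrist_force: [0.0, 1.2, 1.7]
gripper_width: 0.26
time: 11.95
ee_pos: [0.5529, -0.275, 0.2318]
wrist_force: [0.2, -0.1, -0.7]
gripper_width: 0.259
time: 12.05
ee_pos: [0.5545, -0.2761, 0.2413]
wrist_force: [0.1, 0.2, -1.1]
gripper_width: 0.261
from [ 0.5545 -0.2761  0.2413] ang 85.3 tilt [ 0.009 -0.007 -1.   ] shift [305.8 -16.3  -0.7] twist -19.3 F [ 0.1  0.2 -1.1] t 12.05 g 0.2611089132488738
```

View pics/s9.png

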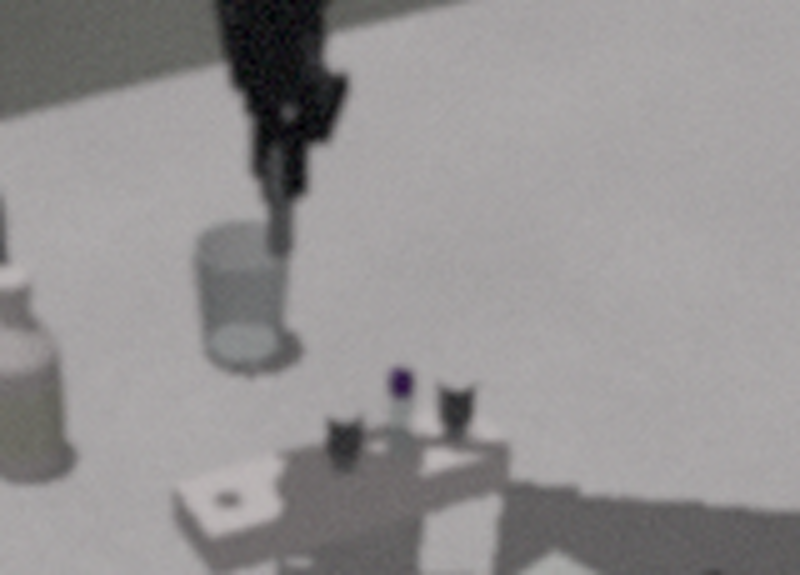

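Second plug lifted cleanly (tip at crop 280,250); the other two plugs and the tube are undisturbed.

```bash
python3 -m pendant '[[45,-2,0,0,10],[92,-5,0,-4,10],[139,-8,0,-8,10],[186,-10,0,-12,10],[230,-12,0,-15,10]]'|grep -v rot;  python3 -c "
from h import *
go(.5625,.0296,.24,104.6)"
```

```text
time: 12.6
ee_pos: [0.5592, -0.0428, 0.2333]
wrist_force: [0.7, -0.0, -0.4]
gripper_width: 0.256
from [ 0.5592 -0.0428  0.2333] ang 100.5 tilt [-0.003  0.001 -1.   ] shift [70.6 16.4 -6.7] twist -4.1 F [ 0.7 -0.  -0.4] t 12.6 g 0.25601761439449267
```

```bash
python3 -m pendant '[[35,8,-6,-2,10],[70.5,16.4,-6,-4.1,10],[70.5,16.4,-6,-4.1,10],[70.5,16.4,-6,-4.1,10]]'|grep -v rot;  python3 -c "
from h import *
go(.5625,.0296,.24,104.6)
plugfit(.200,.216,.008,'pics/s10.png');plugfit(.216,.229)"
```

```text
time: 13.0
ee_pos: [0.5631, 0.0278, 0.2395]
wrist_force: [0.9, -0.2, -0.6]
gripper_width: 0.263
from [0.5631 0.0278 0.2395] ang 104.5 tilt [-0.003  0.    -1.   ] shift [ 1.9 -0.1 -0.5] twist -0.1 F [ 0.9 -0.2 -0.6] t 13.0 g 0.26311323243918405
plug 31 [0.5621 0.0277] off [-0.0011  0.0007] tcp [0.5632 0.027  0.2397] F [-0.  -0.5 -0.7]
plug 30 [0.5626 0.0263] off [-0.0007 -0.0002] tcp [0.5634 0.0265 0.24  ] F [-0.2 -0.2 -0.7]
```

View pics/s10.png

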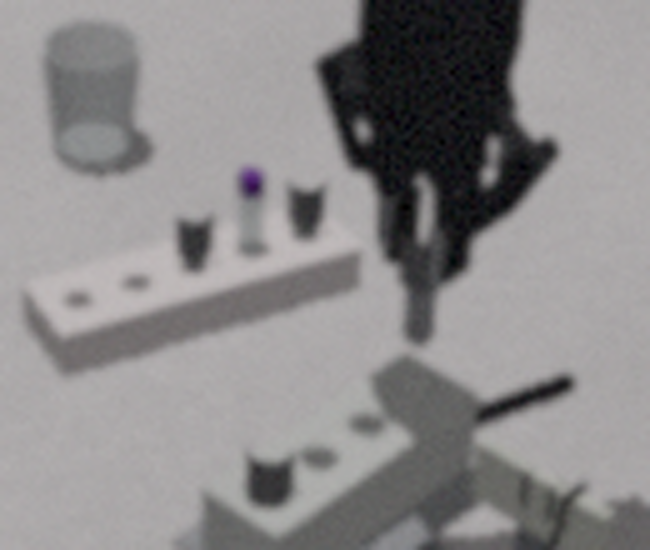

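The image shows the first plug seated at crop (270,480), the second above the near socket, and the sockets between them free. I correct by 2.4 mm in y and lower.

```bash
python3 -m pendant '[[2.3,0.5,0,0,10],[2.3,0.5,12,0,10],[2.3,0.5,24,0,10],[2.3,0.5,24,0,10]]'|grep -v rot;  python3 -c "
from h import *
plugfit(.172,.188,.008,'pics/s11.png');plugfit(.188,.204)"
```

```text
time: 13.5
ee_pos: [0.5628, 0.029, 0.2154]
wrist_force: [0.2, 0.8, -0.9]
gripper_width: 0.257
plug 28 [0.5616 0.0284] off [-0.0016 -0.0007] tcp [0.5633 0.0291 0.2165] F [-0.4  1.1 -1. ]
plug 37 [0.5627 0.0286] off [-0.0009 -0.0006] tcp [0.5636 0.0291 0.2171] F [-0.7  0.7 -0.1]
```

View pics/s11.png

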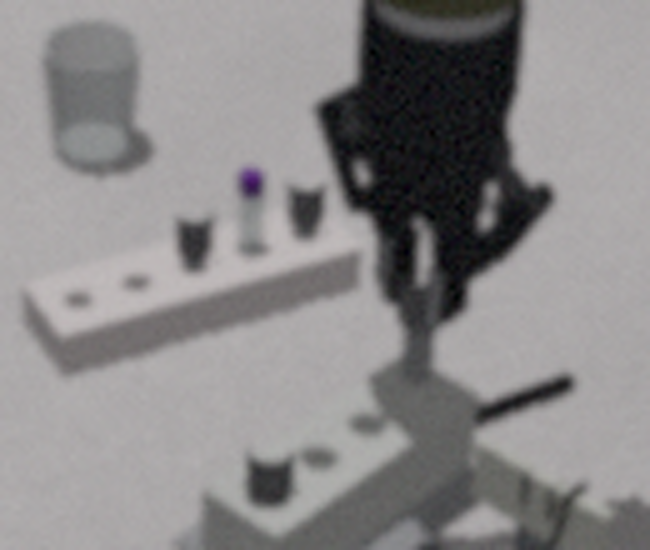

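```bash
python3 -m pendant '[[1,0.5,5,0,10],[1,0.5,12,0,10]]'|grep -v rot; python3 -m pendant '[[0,0,5,0,10],[0,0,9,0,10]]'|grep -v rot; python3 -m pendant '[[0,0,5,0,10],[0,0,8,0,10]]'|grep -v rot;python3 -c "
from h import *
plugfit(.172,.188,.008,'pics/s12.png')"
```

```text
time: 13.8
ee_pos: [0.564, 0.0307, 0.2052]
wrist_force: [-0.0, 0.1, -0.6]
gripper_width: 0.258
time: 14.0
ee_pos: [0.5637, 0.0306, 0.1955]
wrist_force: [-1.0, -0.9, 0.9]
gripper_width: 0.258
time: 14.2
ee_pos: [0.5637, 0.0307, 0.1875]
wrist_force: [-0.7, -1.2, 1.0]
gripper_width: 0.256
plug 25 [0.5645 0.0319] off [0.0009 0.0012] tcp [0.5635 0.0307 0.1871] F [ 0.  -0.2 -0.8]
```

View pics/s12.png

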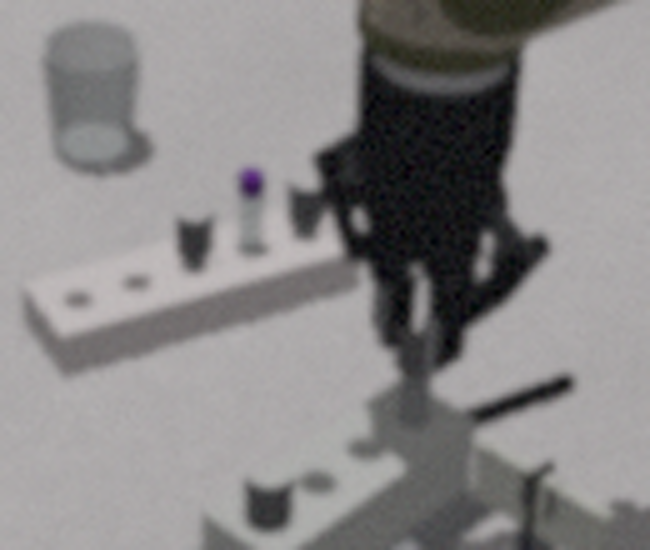

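```bash
cat >> h.py <<'E'
def ctop(n='scene'):
  p,d=viewer.get_image(n);C=cloud(n,d)
  # strip of carrier top between sockets: local coords
  ax=np.array([.9677,.2521]);ay=np.array([-.2521,.9677])
  dx=(C[...,:2]-np.array([.6142,.0430]));lx=dx@ax;ly=dx@ay
  m=(abs(lx)<.07)&(abs(ly)<.021)&(C[...,2]>.12)&(C[...,2]<.17)
  for s in(-.054,-.018,.018,.054): m&=(np.hypot(lx-s,ly)>.014)
  z=C[...,2][m];h,e=np.histogram(z,np.arange(.12,.171,.002));i=h.argmax();print("ctop",len(z),np.median(z[abs(z-e[i]-.001)<.004]),h)
E
python3 -c "
from h import *
ctop()"
```

```text
ctop 323 0.14571389927139725 [  0   0   0   0   2   0   0   1   0   0   5  37 145 111  20   2   0   0
   0   0   0   0   0   0   0]
```

The pan has sunk about 15 mm and the carrier top is at about 0.146, so the tip is only about 3 mm into the mouth: it is catching on the rim. I back off slightly and shift toward the side the force indicates.

```bash
python3 -m pendant '[[0,0,-8,0,10],[0,0,-16,0,10],[-0.8,-1,-16,0,10]]'|grep -v rot; python3 -c "
from h import *
ctop()";python3 -m pendant '[[0,0,5,0,10],[0,0,10,0,10],[0,0,14,0,10]]'|grep -v rot; python3 -c "
from h import *
ctop()"
```

```text
time: 14.6
ee_pos: [0.5636, 0.0299, 0.2056]
wrist_force: [0.5, -0.7, -1.0]
gripper_width: 0.258
ctop 323 0.16116845220953352 [  0   0   0   0   0   0   0   1   0   0   0   1   0   2   0   0   0   2
   6  66 158  78   9   0   0]
time: 14.95
ee_pos: [0.5628, 0.0297, 0.1892]
wrist_force: [-0.1, -2.0, 0.1]
gripper_width: 0.257
ctop 314 0.14975491657623424 [  0   0   0   0   0   0   0   1   0   0   2   0   5  36 136 109  23   1
   0   0   0   0   0   1   0]
```

```bash
python3 -m pendant '[[-1,0,-6,0,10],[-1,0,-6,0,10]]'|grep -v rot; python3 -c "
from h import *
ctop()";python3 -m pendant '[[0,0,6,0,10],[0,0,10,0,10]]'|grep -v rot; python3 -c "
from h import *
ctop()"
```

```text
time: 15.2
ee_pos: [0.5636, 0.0288, 0.1968]
wrist_force: [-0.5, 0.7, 0.1]
gripper_width: 0.259
ctop 330 0.1576133142907239 [  0   1   0   0   0   1   0   0   0   1   0   1   0   0   1   0   2  40
 149 121  10   1   0   1   1]
time: 15.45
ee_pos: [0.563, 0.0289, 0.1853]
wrist_force: [0.2, -0.6, -0.9]
gripper_width: 0.257
ctop 328 0.1557329161675587 [  0   0   0   0   0   0   0   0   0   0   0   0   1   0   0   4  41 138
 122  20   0   0   1   0   1]
```

Now it slides in (about 15 mm deep, no load). I press on.

```bash
python3 -m pendant '[[0,0,5,0,10],[0,0,10,0,10],[0,0,15,0,10],[0,0,20,0,10]]'|grep -v rot; python3 -m pendant '[[0,0,4,0,10]]'|grep -v rot;python3 -m pendant '[[0,0,3,0,10]]'|grep -v rot;python3 -m pendant '[[0,0,2,0,10]]'|grep -v rot
```

```text
time: 15.9
ee_pos: [0.5632, 0.0288, 0.1655]
wrist_force: [-1.3, 0.2, 1.5]
gripper_width: 0.257
time: 16.0
ee_pos: [0.5632, 0.0288, 0.1615]
wrist_force: [-1.7, -0.7, 1.0]
gripper_width: 0.261
time: 16.1
ee_pos: [0.5632, 0.0288, 0.1586]
wrist_force: [-1.3, -0.8, 2.0]
gripper_width: 0.258
time: 16.2
ee_pos: [0.5632, 0.0288, 0.1567]
wrist_force: [-1.2, 0.2, 1.6]
gripper_width: 0.256
```

```bash
for i in 1; do python3 -m pendant '[[0,0,2,0,10]]'; python3 -m pendant '[[0,0,2,0,10]]'; python3 -m pendant '[[0,0,2,0,10]]'; python3 -m pendant '[[0,0,2,0,10]]'; done |egrep "pos|force"
```

```text
ee_pos: [0.5632, 0.0288, 0.1549]
wrist_force: [-1.7, 0.2, 8.3]
ee_pos: [0.5634, 0.0288, 0.1537]
wrist_force: [-3.5, 0.5, 11.0]
ee_pos: [0.5634, 0.0288, 0.152]
wrist_force: [-4.5, 0.4, 9.9]
ee_pos: [0.5634, 0.0288, 0.1501]
wrist_force: [-4.8, 0.5, 10.8]
```

```bash
for i in 1; do python3 -m pendant '[[0,0,2,0,10]]'; python3 -m pendant '[[0,0,2,0,10]]'; python3 -m pendant '[[0,0,1.3,0,10]]'; python3 -m pendant '[[0,0,1.3,0,10]]'; done |egrep "pos|force"
```

```text
ee_pos: [0.5634, 0.0288, 0.1481]
wrist_force: [-4.9, -0.1, 10.9]
ee_pos: [0.5634, 0.0288, 0.1462]
wrist_force: [-4.4, 0.1, 11.6]
ee_pos: [0.5633, 0.0288, 0.1448]
wrist_force: [-4.6, 0.7, 11.7]
ee_pos: [0.5633, 0.0288, 0.1436]
wrist_force: [-4.8, -0.1, 10.8]
```

```bash
python3 -m pendant '[[0,0,1,0,10]]'|egrep "pos|force"
```

```text
ee_pos: [0.5633, 0.0288, 0.1426]
wrist_force: [-3.8, -0.3, 11.6]
```

```bash
python3 -m pendant '[[0,0,0.8,0,10]]'|egrep "pos|force"
```

```text
ee_pos: [0.5633, 0.0288, 0.1418]
wrist_force: [-4.8, 0.9, 11.5]
```

```bash
python3 -m pendant '[[0,0,0.7,0,10]]'|egrep "pos|force"
```

```text
ee_pos: [0.5633, 0.0288, 0.1414]
wrist_force: [-6.9, 0.9, 18.7]
```

```bash
python3 -m pendant '[[0,0,-0.1,0,10]]'|egrep "pos|force"; python3 -c "
from h import *
plugfit(.16,.18,.012,'pics/s13.png')"
```

```text
ee_pos: [0.5633, 0.0288, 0.1415]
wrist_force: [-5.2, 0.2, 12.1]
plug 67 [0.5656 0.0284] off [ 0.0023 -0.0004] tcp [0.5633 0.0288 0.1415] F [-4.5  1.1 12.6]
```

View pics/s13.png

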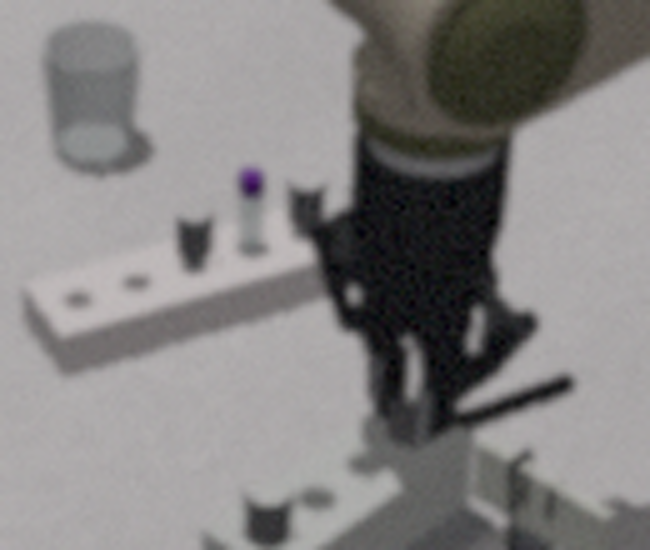

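```bash
python3 -m pendant '[[0,0,-4,0,10],[0,0,-8,0,10],[0,0,-12,0,10],[0,0,-12,0,10]]' | egrep "pos|force"; python3 -m pendant '[[0,0,0,0,45],[0,0,0,0,45],[0,0,0,0,45]]'|egrep "pos|force"; python3 -m pendant '[[0,0,-30,0,45],[0,0,-60,0,45],[0,0,-100,0,45]]'|egrep "pos|force|time";python3 -m pendant '[[-40,-26,0,0,45],[-80,-53,0,3,45],[-120,-80,10,9,45],[-130,-90,10,9,45],[-130,-90,10,9,45]]'|egrep "pos|force|time";python3 -c "
from h import *
p,d=viewer.get_image('scene');crop(p,300,150,420,240,6,'pics/s14.png')
ctop();ctop('top')
go(.5122,-.272,.12,85.2)"
```

```text
ee_pos: [0.5632, 0.0288, 0.1524]
wrist_force: [-2.5, -0.0, 1.1]
ee_pos: [0.5634, 0.0288, 0.1518]
wrist_force: [-0.7, 0.2, -0.4]
time: 18.45
ee_pos: [0.5628, 0.0288, 0.252]
wrist_force: [-0.0, -1.0, -0.1]
time: 18.95
ee_pos: [0.5079, -0.121, 0.2419]
wrist_force: [0.3, 0.8, 0.8]
ctop 323 0.15456425237241378 [  0   0   0   0   0   0   1   0   0   2   0   0   1   1   0   6 112 146
  47   5   0   2   0   0   0]
ctop 630 0.15386459095208957 [  0   0   0   0   0   0   0   0   0   0   0   0   0   1   8  70 252 229
  67   3   0   0   0   0   0]
from [ 0.5089 -0.1186  0.2422] ang 95.5 tilt [ 0.001  0.    -1.   ] shift [-153.   -11.5  122.2] twist 10.3 F [ 0.   0.1 -0. ] t 19.1 g 0.5224429373309989
```

View pics/s14.png

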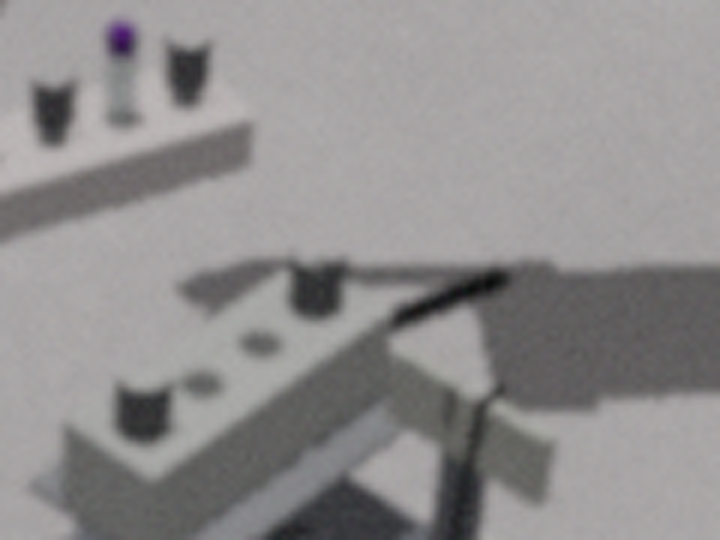

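```bash
python3 -m pendant '[[-35,-3,10,2.5,45],[-70,-5,30,5,45],[-110,-8,60,8,45],[-150,-11,90,10.3,45],[-150,-11,110,10.3,45]]'|egrep "pos|force|time";python3 -m pendant '[[0,0,0,0,45]]'|egrep "pos|force|time"; python3 -c "
from h import *
p,d=viewer.get_image('scene');crop(p,300,150,420,240,6,'pics/s15.png')
ctop();ctop('top')
p,d=viewer.get_image('top');crop(p,150,150,310,270,5,'pics/t15.png')
go(.5122,-.272,.12,85.2)"
```

```text
time: 19.6
ee_pos: [0.512, -0.2725, 0.1296]
wrist_force: [-0.0, 0.3, 0.4]
time: 19.7
ee_pos: [0.5113, -0.2687, 0.1291]
wrist_force: [-0.5, 0.9, 0.3]
ctop 322 0.15462501614907115 [  0   0   0   0   0   1   0   0   1   0   0   0   0   0   0  19  98 138
  62   2   0   0   1   0   0]
ctop 645 0.15414089124397962 [  0   0   0   0   0   0   0   0   0   0   0   0   0   0   3  72 236 249
  76   9   0   0   0   0   0]
from [ 0.5127 -0.269   0.1336] ang 85.2 tilt [ 0.002 -0.002 -1.   ] shift [-3.  -0.2 13.6] twist 0.0 F [-0.3  0.5  0.2] t 19.9 g 0.5269153887440635
```

View pics/s15.png

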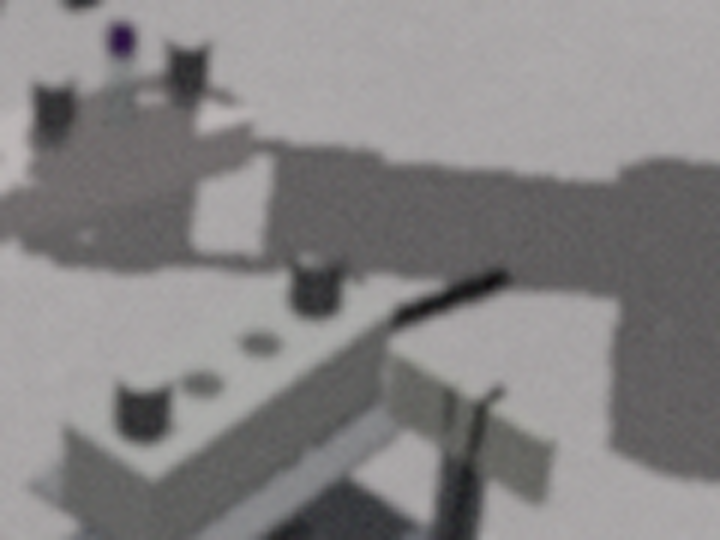

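View pics/t15.png

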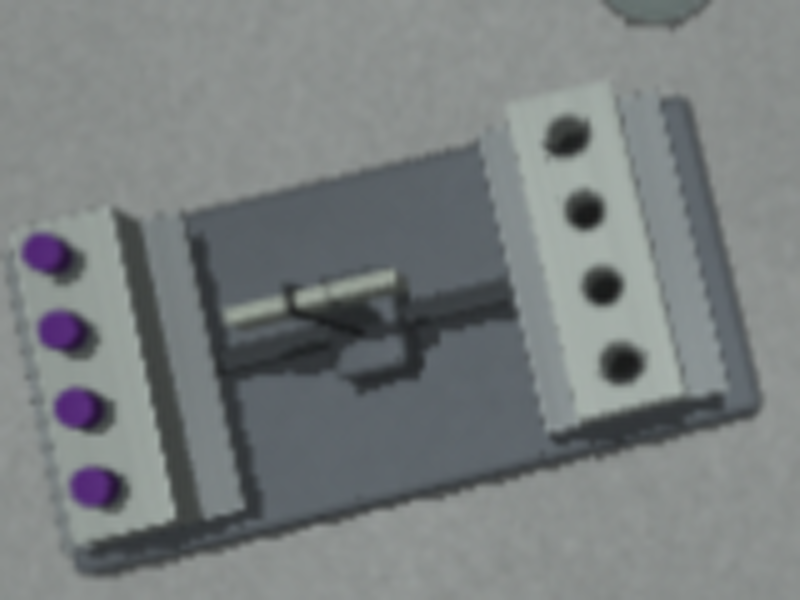

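With two plugs the pan has settled at about -7.5 mm and the pointer leans past the right mark (crop 500,388 against the mark at about 478,410), so a third plug is needed.

```bash
python3 -m pendant '[[-3,-0.5,15,0,45],[-3,-0.5,30,0,45],[-3,-0.5,45,0,45],[-3,-0.5,45,0,45]]'|egrep "pos|force|time"; python3 -c "
from h import *
go(.512,-.272,.048,85.2)"
```

```text
time: 20.3
ee_pos: [0.5109, -0.2718, 0.0867]
wrist_force: [-0.3, 0.6, 0.2]
from [ 0.5109 -0.2718  0.0867] ang 85.2 tilt [-0.001  0.001 -1.   ] shift [-0.1  1.2 38.7] twist -0.0 F [-0.3  0.6  0.2] t 20.3 g 0.5309702553282697
```

```bash
python3 -m pendant '[[0,0.8,12,0,45],[0,0.8,24,0,45],[0,0.8,38,0,45],[0,0.8,38,0,45]]'|egrep "pos|force|time"; python3 -c "
from h import *
go(.512,-.272,.048,85.2)"
```

```text
time: 20.7
ee_pos: [0.511, -0.2723, 0.0473]
wrist_force: [0.1, -0.3, -0.6]
from [ 0.511  -0.2723  0.0473] ang 85.1 tilt [-0.002  0.002 -1.   ] shift [ 0.3  1.  -0.7] twist -0.1 F [ 0.1 -0.3 -0.6] t 20.7 g 0.5279263349634399
```

```bash
python3 -m pendant '[[0,0,0,0,10],[0,0,0,0,10],[0,0,0,0,10],[0,0,0,0,10]]'|egrep "pos|force|grip"; python3 -m pendant '[[0,0,-20,0,10],[0,0,-45,0,10],[0,0,-90,0,10],[0,0,-135,0,10],[0,0,-180,0,10]]'|egrep "pos|force|grip";  python3 -m pendant '[[0,0,-8,0,10]]'|egrep "pos|force|grip"; python3 -c "
from h import *
go(.597,.038,.24,104.6)
p,d=viewer.get_image('scene');crop(p,240,80,400,195,5,'pics/s16.png')"
```

```text
ee_pos: [0.512, -0.2727, 0.0496]
wrist_force: [0.7, 3.6, 5.1]
gripper_width: 0.263
ee_pos: [0.5113, -0.2731, 0.2309]
wrist_force: [0.1, 0.3, -1.2]
gripper_width: 0.257
ee_pos: [0.5128, -0.2742, 0.2427]
wrist_force: [0.4, -0.1, -0.7]
gripper_width: 0.263
from [ 0.5128 -0.2742  0.2427] ang 85.1 tilt [ 0.008 -0.007 -1.   ] shift [318.2  57.3   1.1] twist -19.5 F [ 0.4 -0.1 -0.7] t 21.7 g 0.26306387043840956
```

View pics/s16.png

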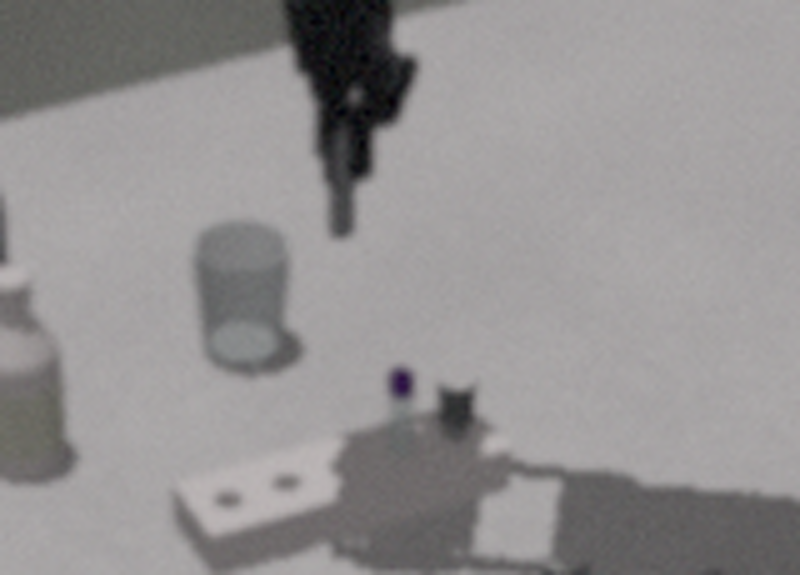

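Third plug lifted; the spare plug and the tube are still standing in the stand (crop 457,405 and 402,390).

```bash
python3 -m pendant '[[46,8,0,0,10],[93,16,0,-4,10],[140,24,0,-8,10],[187,33,0,-12,10],[230,41,0,-15,10]]'|egrep "pos|force";  python3 -c "
from h import *
go(.598,.0383,.242,104.6)"
```

```text
ee_pos: [0.5719, -0.0452, 0.2352]
wrist_force: [0.5, 0.1, -0.1]
from [ 0.5719 -0.0452  0.2352] ang 100.3 tilt [-0.002  0.    -1.   ] shift [77.6 40.6 -6.8] twist -4.3 F [ 0.5  0.1 -0.1] t 22.25 g 0.25314308638632144
```

```bash
python3 -m pendant '[[38,20,-6,-2,10],[77.5,40.6,-6,-4.3,10],[77.5,40.6,-6,-4.3,10],[78.5,41,-6,-4.3,10]]'|egrep "pos|force";  python3 -c "
from h import *
go(.598,.0383,.242,104.6)
plugfit(.201,.216,.008,'pics/s17.png');plugfit(.216,.229);ctop()
go(.598,.0383,.242,104.6)"
```

```text
ee_pos: [0.5983, 0.0377, 0.2412]
wrist_force: [-1.1, -0.2, -0.4]
from [0.5983 0.0377 0.2412] ang 104.5 tilt [-0.003 -0.    -1.   ] shift [ 0.6 -0.2 -0.8] twist -0.1 F [-1.1 -0.2 -0.4] t 22.65 g 0.26223891320597253
plug 26 [0.599  0.0374] off [0.0007 0.0004] tcp [0.5983 0.037  0.2416] F [ 0.4 -0.1 -0.2]
plug 25 [0.5997 0.0372] off [0.0013 0.0008] tcp [0.5983 0.0364 0.2419] F [-0.1 -0.5 -1.6]
ctop 322 0.1546885376302543 [  0   0   0   0   0   0   0   0   0   0   0   0   1   0   0  13  92 152
  57   3   3   0   1   0   0]
from [0.5984 0.0361 0.2422] ang 104.3 tilt [-0.001 -0.    -1.   ] shift [2.2 0.2 0.2] twist -0.3 F [-0.2 -0.5  0.1] t 22.8 g 0.2569001944611306
```

View pics/s17.png

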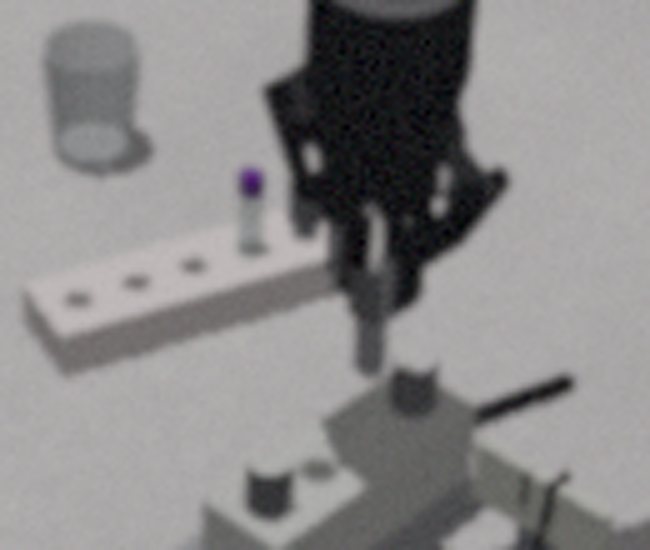

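```bash
python3 -m pendant '[[1.5,-1.7,0,-0.3,10],[1.5,-1.7,10,-0.3,10],[1.5,-1.7,22,-0.3,10],[1.5,-1.7,28,-0.3,10],[1.5,-1.7,28,-0.3,10]]'|egrep "pos|force";python3 -m pendant '[[0,0,0,0,10]]'|egrep "pos|force";  python3 -c "
from h import *
go(.5963,.0376,.242,104.6)
plugfit(.170,.186,.008,'pics/s18.png');plugfit(.186,.202);ctop()"
```

```text
ee_pos: [0.5962, 0.0382, 0.2134]
wrist_force: [-0.5, -0.7, -0.1]
ee_pos: [0.5967, 0.0382, 0.2149]
wrist_force: [0.2, -0.2, -0.7]
from [0.5967 0.0382 0.2149] ang 104.7 tilt [-0.  0. -1.] shift [ -0.5  -0.6 -27.1] twist 0.1 F [ 0.2 -0.2 -0.7] t 23.4 g 0.25707976903988233
plug 21 [0.5969 0.0387] off [0.0001 0.0005] tcp [0.5968 0.0382 0.2152] F [-0.2  1.  -0.2]
plug 30 [0.5963 0.0387] off [-0.0005  0.0005] tcp [0.5969 0.0383 0.2153] F [-0.   0.3 -0. ]
ctop 297 0.15468568208306815 [  0   0   0   0   0   1   0   0   0   0   0   0   0   0   0  13  82 141
  54   3   0   0   1   0   2]
```

View pics/s18.png

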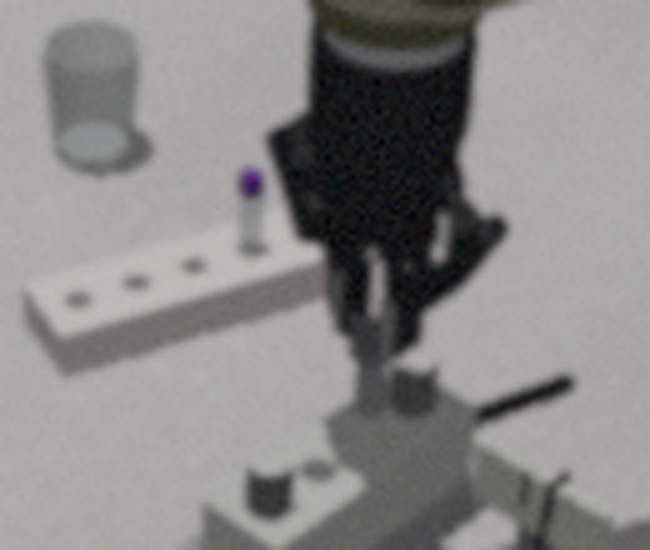

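```bash
python3 -m pendant '[[-0.9,0.2,5,0,10],[-0.9,0.2,12,0,10],[-0.9,0.2,20,0,10]]'|egrep "pos|force"; python3 -c "
from h import *
ctop()"; python3 -m pendant '[[0,0,5,0,10],[0,0,8,0,10]]'|egrep "pos|force"; python3 -c "
from h import *
ctop()"
```

```text
ee_pos: [0.597, 0.0374, 0.1942]
wrist_force: [-0.1, -0.2, -0.5]
ctop 284 0.15461418156993484 [  0   0   0   0   0   0   0   0   0   0   0   0   1   2   1  17  72 147
  41   3   0   0   0   0   0]
ee_pos: [0.5968, 0.0373, 0.1864]
wrist_force: [-1.2, -1.1, 0.1]
ctop 286 0.14850383107411916 [  0   0   0   1   0   0   0   0   1   0   0   0  13  97 135  33   2   0
   0   0   1   2   1   0   0]
```

```bash
python3 -m pendant '[[-0.5,-0.8,-5,0,10],[-0.5,-0.8,-5,0,10],[-0.5,-0.8,3,0,10],[-0.5,-0.8,6,0,10]]'|egrep "pos|force"; python3 -c "
from h import *
ctop()"
```

```text
ee_pos: [0.5961, 0.0369, 0.18]
wrist_force: [-0.1, 1.1, -0.0]
ctop 286 0.14773464760268762 [  0   0   0   0   0   1   0   0   0   0   0   0  36 119 106  21   2   1
   0   0   0   0   0   0   0]
```

```bash
python3 -m pendant '[[0,0,5,0,10],[0,0,10,0,10],[0,0,15,0,10]]'|egrep "pos|force"; python3 -c "
from h import *
ctop()"; python3 -m pendant '[[0,0,3,0,10]]'|egrep "pos|force";python3 -m pendant '[[0,0,3,0,10]]'|egrep "pos|force"; python3 -m pendant '[[0,0,2,0,10]]'|egrep "pos|force"
```

```text
ee_pos: [0.5965, 0.0368, 0.1656]
wrist_force: [0.6, -0.1, -0.7]
ctop 285 0.1481449862967909 [  0   0   0   0   0   0   0   1   0   0   1   1  22 112 116  25   2   0
   0   0   0   0   0   3   2]
ee_pos: [0.5965, 0.0368, 0.1628]
wrist_force: [-1.0, 0.7, 0.2]
ee_pos: [0.5965, 0.0368, 0.1599]
wrist_force: [-0.7, 0.4, 0.9]
ee_pos: [0.5964, 0.0368, 0.1578]
wrist_force: [-0.1, 0.6, 0.9]
```

```bash
for i in 1; do python3 -m pendant '[[0,0,2,0,10]]'; python3 -m pendant '[[0,0,2,0,10]]'; python3 -m pendant '[[0,0,2,0,10]]'; python3 -m pendant '[[0,0,2,0,10]]'; done |egrep "pos|force"
```

```text
ee_pos: [0.5965, 0.0368, 0.1559]
wrist_force: [-0.1, 0.4, 1.4]
ee_pos: [0.5965, 0.0368, 0.1539]
wrist_force: [-0.5, -0.2, 1.0]
ee_pos: [0.5966, 0.0368, 0.1523]
wrist_force: [-1.5, 0.0, 7.5]
ee_pos: [0.5967, 0.0368, 0.1508]
wrist_force: [-1.5, 1.2, 7.5]
```

```bash
for i in 1; do python3 -m pendant '[[0,0,2,0,10]]'; python3 -m pendant '[[0,0,2,0,10]]'; python3 -m pendant '[[0,0,2,0,10]]'; python3 -m pendant '[[0,0,1.3,0,10]]'; done |egrep "pos|force"
```

```text
ee_pos: [0.5967, 0.0368, 0.1489]
wrist_force: [-1.7, 1.1, 7.3]
ee_pos: [0.5967, 0.0368, 0.147]
wrist_force: [-2.6, 0.8, 7.4]
ee_pos: [0.5967, 0.0368, 0.145]
wrist_force: [-2.8, 1.4, 8.6]
ee_pos: [0.5967, 0.0368, 0.1437]
wrist_force: [-3.8, 1.1, 7.8]
```

```bash
python3 -m pendant '[[0,0,1.2,0,10]]'|egrep "pos|force"; python3 -m pendant '[[0,0,0.8,0,10]]'|egrep "pos|force"
```

```text
ee_pos: [0.5966, 0.0368, 0.1425]
wrist_force: [-3.4, 0.5, 8.7]
ee_pos: [0.5966, 0.0369, 0.1417]
wrist_force: [-3.5, -0.2, 8.4]
```

```bash
python3 -m pendant '[[0,0,0.7,0,10]]'|egrep "pos|force"
```

```text
ee_pos: [0.5966, 0.0368, 0.1411]
wrist_force: [-3.2, -0.1, 9.2]
```

```bash
python3 -m pendant '[[0,0,0.7,0,10]]'|egrep "pos|force"
```

```text
ee_pos: [0.5967, 0.0368, 0.1408]
wrist_force: [-4.4, 1.0, 15.9]
```

```bash
python3 -m pendant '[[0,0,0.1,0,10]]'|egrep "pos|force"; python3 -c "
from h import *
ctop()"
```

```text
ee_pos: [0.5966, 0.0368, 0.1408]
wrist_force: [-4.7, 1.5, 12.1]
ctop 355 0.1357035715110021 [  1   1   0   0   1   2  36 118  97  15   1   3   3   6   6   6   5   5
   5  10   9   6   7   7   5]
```

```bash
python3 -m pendant '[[0,0,-3,0,10],[0,0,-6,0,10],[0,0,-9,0,10],[0,0,-9,0,10]]' | egrep "pos|force"; python3 -m pendant '[[0,0,0,0,45],[0,0,0,0,45],[0,0,0,0,45]]'|egrep "pos|force"; python3 -m pendant '[[0,0,-30,0,45],[0,0,-60,0,45],[0,0,-100,0,45]]'|egrep "pos|force|time";python3 -m pendant '[[-40,-26,0,0,45],[-80,-53,0,0,45],[-120,-80,0,0,45],[-160,-107,0,0,45],[-200,-134,0,0,45]]'|egrep "pos|force|time";python3 -m pendant '[[0,0,0,0,45],[0,0,0,0,45],[0,0,0,0,45],[0,0,0,0,45],[0,0,0,0,45]]'|egrep time; python3 -c "
from h import *
p,d=viewer.get_image('scene');crop(p,270,140,420,240,5,'pics/s19.png');cv2.imwrite('pics/s19f.png',p[...,::-1])
ctop();ctop('top')
p,d=viewer.get_image('top');crop(p,150,150,310,270,5,'pics/t19.png');cv2.imwrite('pics/t19f.png',p[...,::-1])"
```

```text
ee_pos: [0.5965, 0.0368, 0.1484]
wrist_force: [-0.1, 0.4, -0.8]
ee_pos: [0.5965, 0.0367, 0.148]
wrist_force: [0.1, -0.7, -0.2]
time: 27.6
ee_pos: [0.5959, 0.0368, 0.2481]
wrist_force: [0.1, 0.8, -0.4]
time: 28.1
ee_pos: [0.5167, -0.1923, 0.2482]
wrist_force: [2.0, -0.1, -1.0]
time: 28.6
ctop 286 0.144554857590949 [  0   0   0   0   1   0   0   0   0   0   9  87 135  47   2   1   0   0
   1   0   0   1   0   0   2]
ctop 626 0.14389070975758841 [  0   0   0   0   0   0   0   0   0   6  62 241 240  75   2   0   0   0
   0   0   0   0   0   0   0]
```

View pics/s19.png

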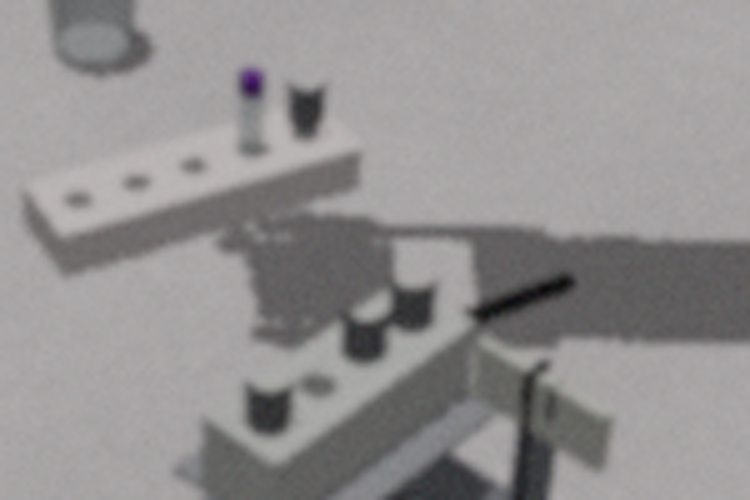

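View pics/t19.png

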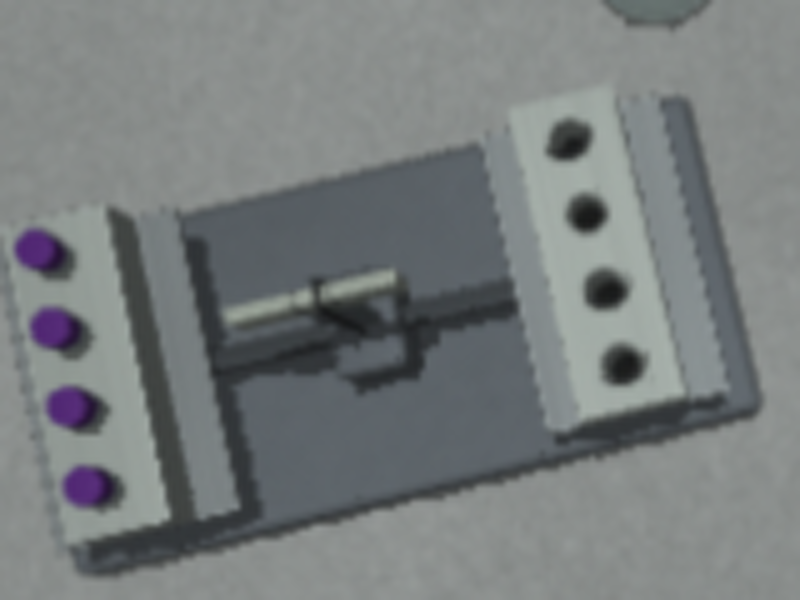

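View pics/t19f.png

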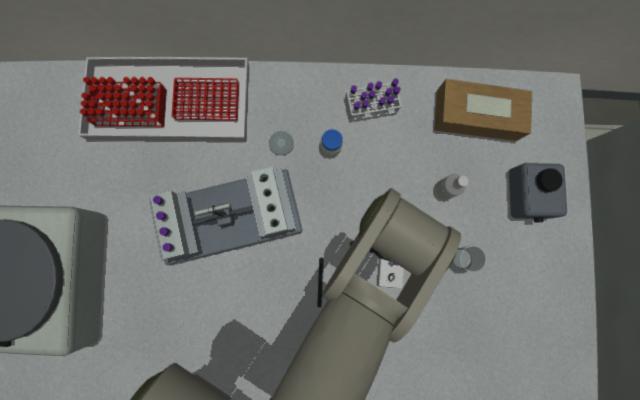

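```bash
python3 -c "
from h import *
p,d=viewer.get_image('scene');C=cloud('scene',d)
for c in((.667,.0565),(.5972,.038),(.5621,.0288)):
  r=np.hypot(C[...,0]-c[0],C[...,1]-c[1]);z=C[...,2][(r<.0135)&(r>.009)&(C[...,2]>.14)&(C[...,2]<.2)];print(np.percentile(z,[3,50,95,100]).round(4),len(z))
crop(p,340,190,400,240,12,'pics/s20.png');ctop()
print(readout.get_obs()['time'],readout.get_obs()['wrist_force'])
"
```

```text
[0.1432 0.1568 0.1737 0.1756] 97
[0.143  0.1585 0.1733 0.1744] 90
[0.1441 0.1566 0.1719 0.1739] 78
ctop 282 0.14467288450844423 [  0   0   0   0   0   0   0   1   0   0  12  77 140  40   5   1   1   1
   1   0   1   0   2   0   0]
28.9 [-1.19424755 -0.34075761 -0.20757468]
```

View pics/s20.png

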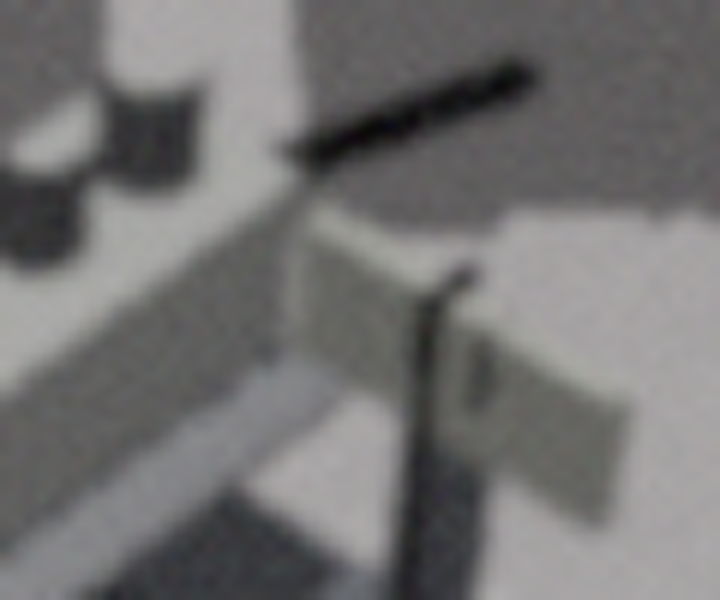

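The pan sits at about +2.5 mm by depth. The pointer appears near the left mark in this oblique view, so I compare it with the earlier states to rule out parallax.

```bash
python3 -c "
from h import *
def up(f,x0,y0,s):
  return f
a=cv2.imread('pics/scene0.png')[200:235,362:398];b=cv2.imread('pics/s15.png');b=cv2.resize(b[300:510,372:588],(36*7,35*7),interpolation=cv2.INTER_AREA)
p,d=viewer.get_image('scene');c=p[200:235,362:398,::-1]
r=lambda i:cv2.resize(i,(252,245),interpolation=cv2.INTER_CUBIC)
x=np.hstack([r(a),b,r(c)]);cv2.imwrite('pics/cmp.png',x)
# dark profile along rows
for n,i in(('0',a),('now',c)):
  g=cv2.cvtColor(i,cv2.COLOR_BGR2GRAY)
  print(n)
  for v in range(10,24,2): print(v+200,g[v].tolist())
"
```

```text
0
210 [90, 96, 106, 110, 108, 116, 125, 139, 152, 158, 156, 157, 157, 156, 156, 155, 159, 156, 157, 160, 157, 158, 155, 156, 155, 158, 155, 154, 155, 154, 156, 159, 157, 157, 157, 155]
212 [92, 96, 114, 104, 96, 99, 97, 98, 113, 121, 138, 148, 154, 155, 157, 160, 159, 158, 156, 156, 156, 156, 155, 156, 157, 157, 154, 159, 159, 159, 156, 157, 158, 156, 157, 158]
214 [95, 98, 99, 94, 97, 93, 93, 95, 95, 97, 97, 100, 107, 117, 138, 153, 159, 159, 159, 157, 157, 157, 158, 157, 153, 156, 159, 158, 160, 161, 158, 156, 156, 157, 158, 156]
216 [123, 126, 115, 101, 97, 93, 94, 94, 95, 97, 94, 87, 77, 73, 98, 116, 129, 142, 149, 148, 147, 148, 148, 135, 123, 137, 150, 157, 159, 158, 158, 158, 156, 157, 158, 157]
218 [125, 123, 108, 104, 100, 95, 95, 96, 95, 96, 97, 87, 66, 74, 88, 99, 93, 89, 88, 109, 126, 109, 89, 86, 109, 139, 153, 155, 157, 158, 156, 155, 159, 159, 154, 155]
220 [123, 123, 117, 112, 119, 116, 102, 99, 95, 98, 95, 84, 75, 75, 89, 99, 90, 72, 68, 75, 63, 60, 87, 118, 144, 158, 162, 161, 161, 160, 162, 158, 155, 155, 156, 158]
222 [118, 128, 137, 147, 156, 156, 146, 134, 119, 
[... 669 characters left out ...]
]
216 [96, 112, 119, 110, 106, 101, 98, 99, 100, 99, 102, 93, 75, 48, 57, 99, 130, 143, 155, 156, 155, 159, 166, 163, 163, 161, 164, 164, 164, 164, 162, 162, 165, 166, 164, 165]
218 [93, 100, 113, 110, 103, 101, 99, 98, 105, 100, 97, 89, 65, 40, 70, 92, 98, 91, 97, 116, 143, 157, 159, 167, 164, 167, 166, 163, 164, 160, 165, 163, 165, 164, 163, 161]
220 [109, 118, 126, 124, 114, 105, 102, 99, 100, 101, 102, 90, 63, 52, 75, 92, 96, 80, 71, 91, 101, 110, 121, 141, 156, 162, 166, 166, 166, 165, 164, 162, 164, 165, 163, 166]
222 [135, 131, 133, 130, 130, 123, 122, 124, 118, 112, 105, 95, 70, 59, 82, 96, 92, 71, 72, 90, 101, 100, 97, 100, 112, 120, 132, 147, 157, 158, 158, 161, 165, 165, 164, 164]
```

View pics/cmp.png

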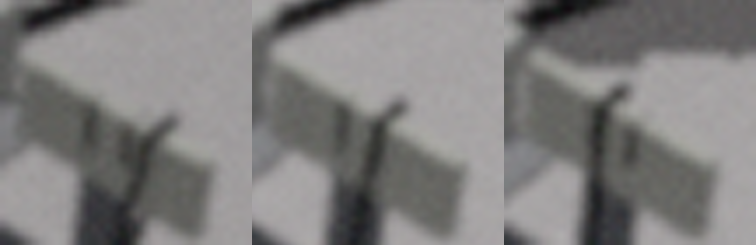

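From above the pointer meets the plate about 2–3 mm from its middle. It was about 9 mm off on the other side with two plugs. That agrees with the depth reading of about +2.5 mm, so it rests between the marks; the apparent overlap in the scene view is parallax. I hand in.

```bash
python3 -c "
from h import *
print(manip.job_done())"
```

```text
the job is handed in; nothing more can be done
None
```

I pushed three plugs fully home in the empty carrier, and the balance came to rest between its marks. I handed the job in at about 29 s.

- **Seating:** the plugs went into sockets at local x = +54, −54 and −18 mm. Each time the rubber yielded at about 8–11 N, then the cap landed hard. The highest upward readings were 16.9, 18.7 and 15.9 N; on the second plug the full force including sideways load was about 20 N, right at the limit. Afterwards the three cap tops measured about 29–31 mm above the carrier face, which is what seated 30 mm caps should show.
- **Fitting trouble:** the second and third plugs first caught near the mouth of their sockets. I backed each off a little, shifted it 1–2 mm and they slid in.
- **Balance:** with two plugs the pan settled at about −7.5 mm, outside the marks. With three it settled at about +2.5 mm by depth from both cameras, within the 6.5 mm limit.
- **A check that disagreed:** in the oblique scene view the pointer overlaps the left mark. I put this down to parallax, because the top view puts it about 2–3 mm from the plate's middle.
- **Rest of the scene:** the fourth plug and the sample tube still stand in the stand. In the last pictures nothing else looked moved, and the loaded side was not touched. The gripper was empty and clear of everything.

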